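# Shut the disc box and fasten its draw latch

## Robot

A 6-joint arm with a two-finger parallel gripper is mounted at the origin on a cart in front of the work surface, level with it; the furniture and walls round the work are solid. World frame = base frame: x ahead of the robot, y to its left, z up, the work surface at z = 0. Lengths are in m, angles in degrees, forces in N, time in s.
With the tool pointing down it reaches from about 0.4 to 0.825 m from the base axis. Payload 7 kg.
Tool frame: the origin (TCP) lies between the finger pads; the fingertips stand 14 mm ahead of it and the grasp point (between the pads) lies 5 mm behind it (r.tips_ahead is the distance from the TCP to the fingertips, in m); z points along the fingers, y is the direction in which the jaws open and shut (so a half turn about z gives the same grasp; the last joint's range is limited). The gripper opens to 88 mm and grips with 3 to 60 N. Pads are 19 mm wide; open, the fingers measure 130 mm over their backs; the gripper's body (78 mm by 193 mm) begins 47 mm behind the grasp point.
Start: joints at [-57.806, 20.546, 0.682, 0, -70.136, -16.507], TCP at [0.182, -0.65, 0.241] pointing down, gripper open.
Joint ranges: [-176.03, 176.03], [-82.01, 121.73], [-58.28, 71.71], [-173.87, 95.51], [-174.79, -0.11], [-173.66, 173.66]. Speed limits (degrees/s): [136.94, 136.94, 172.46, 180, 180, 180].

## Interface

Orientations are given as [roll, pitch, yaw] about the fixed x, y, z axes, in that order (R = Rz(yaw) Ry(pitch) Rx(roll)).
In Python, from plant import r gives the robot as it stands.
- The arm moves only by the tool apply_moves, never from a script. Its arguments are lists of equal length, an entry for each row: "slide": the shift along the tool's x, y, z as a fraction of full scale, a list of three; "turn": the turn, a rotation vector about the tool's x, y, z as a fraction of full scale, a list of three; "jaw": the closure, from 0 (fully open) to 1 (shut). In form: {"slide": [[dx, dy, dz], ...], "turn": [[wx, wy, wz], ...], "jaw": [jaw, ...]}. A call has 1 to 8 rows; each row shifts and turns the commanded pose from where the row before left it, along the tool's axes as they then stand; what a row does not reach is not made up. Full scale, the value 1, is 0.1 m for a shift and 1.5 rad for a turn. A row lasts 1/10 s, in which the tool goes at most 50 mm and 8.59 degrees, less where a joint would pass 70% of its speed; a pose out of reach is approached as far as the arm can. A call with a number of a shift or a turn outside -1 to 1 is refused whole. A call with a gripper value outside its range is refused whole. The fingers move at their own pace and stop on an object; "newtons" is the grip in N (left out, the last holds). Time passes only in rows, so rows that do not move let the fingers close. It gives the time, the measured TCP pose, the force and the opening at its end, in the units of the state.
- r.get_state(): the state, without advancing time (a new reading comes with each control period).
- r.capture(name): name is "scene" or "top" or "wrist"; returns a dict with "pixels" (400x640x3 uint8, blue, green, red), "depth" (400x640 float32, m along the optical axis (not along the pixel's ray), 0 where there is no reading), "fx", "fy", "cx", "cy" (pixels), "rvec" (rotation vector, rad) and "tvec" (3), from world to camera coordinates, as OpenCV has them. Camera axes: x right, y down, z forward; pixel columns grow to the right and rows downward; lengths in m; the calibration is good to about 2 mm. A picture is of the moment at which its call begins.
- r.close_job(): hands the job in, once; it reports no verdict.
The state is a dict: "time_s": time; "joints": joint angles; "qd": joint speeds; "joint_torque": joint torques, N m; "tcp_pos": TCP position; "eef_rot": TCP orientation; "contact_force": force on the tool from outside, world axes, zero at the start; "moment": the same for the moment, N m; "gripper_width": finger opening in m.
Only numpy, scipy, OpenCV 4.12 (cv2) and the standard library are available. Lean on these libraries where they do the work, as an engineer would, in place of code of your own. Each camera call takes 0.05 s, during which the arm holds its last target.

## Task

Put the grinding discs away dry: swing the lid of the disc box fully shut, hook the latch's wire loop over the keeper on the lid, and press the latch lever down past its centre until it lies flat against the box. Leave the oil can, the dial gauge and the deburring tool where they are.

Things in the scene. Friction and masses are not known exactly. Their poses are not given: they have to be found in the camera images.
- case: Grey-green sheet-steel disc box fixed to the bench, 108 x 108 mm, 168 mm high shut: base 94 mm, deep lid 74 mm, hinged on the base's rear top edge (54 mm behind centre, 94 mm up). Discs on a spindle inside. Origin: centre of underside, bench height; z up; x from the front face (54 mm before centre, bears the latch, faces the robot's right) to the rear; y along the front.
- lid (a joint): Lid angle, rad: 0 fully shut, grows as the lid's front rises; starts 0.4 to 0.75. The hinge is stiff: the lid stays where it is left; about 2 to 5 N at its front edge pushes it down.
- lid_edge (a point): Point on the lid's flat top face, on its middle line, 12 mm behind the front edge (96 mm from the hinge line along the lid, 74 mm above the seam plane): push the lid down here. Axes turn with the lid: z out of the top face. The black nose of a casting overhangs the bench beyond the box, up to about 0.21 m high.
- keeper (a point): Seat in the keeper, a 24 mm wide steel hook on the lid's front, crook open upward: the wire's centre lies here when hooked (lid shut: 17 mm before the front face, 109 mm up). Crook floor 2 mm below; crook runs from 5 mm behind to 6 mm before this point, closed in front by a lip 3 mm thick, its top 6 mm above this point. Axes turn with the lid: x to the rear, z up when shut.
- loop_bar (a point): Middle of the loop's cross wire. Loop: U of 4 mm wire, 38 mm wide outside, 30 inside (passes either side of the keeper), hinged on the lever by a pin 14 mm from the lever's pivot; cross wire 48.6 mm from that pin (sprung arms, stretch to 7 mm, 4 N/mm). Grip it across the arms near the cross wire; it turns between the fingertips. It goes over the lip from the front and down into the crook.
- lever (a joint): Latch lever, rad: 0 flat, pointing straight down the front face (fastened, at its stop); pi/2 sticks straight out; starts 1.7 to 2.1 (out, a little up). Slight friction holds it. With the wire down in the keeper it stands near 1.3; pressing down from there stretches the loop (about 4 N at the lever's end), passes dead centre near 0.4, then it pulls itself to 0 and holds.
- lever_pivot (a point): Centre of the lever's pivot pin, which runs along the front face (box y), 15 mm before the face and 70 mm above the bench. The lever is a 26 mm wide steel strip reaching 52 mm from the pivot, plus a small out-turned lip.
- lever_pad (a point): Point to press on the lever's outer face (black pad), 42 mm along the lever from the pivot and 9 mm off that line on the outer side. Lever flat: 24 mm before the front face, 28 mm above the bench, facing away from the box. A rail 47 mm high runs along the bench's right edge, about 60 to 120 mm beyond: withdraw upward.
- loop (a joint): Angle of the loop on the lever, rad; starts -2.7 to -2.45. The loop's lean from upright, outward from the box, is 0.13 - (lever + loop). Slight friction holds it.
- oil_can: Bystander: small dark green oil can with a thin spout, 62 x 72 x 123 mm. Origin: centre of its underside.
- dial_gauge: Bystander: round dial gauge lying flat, 104 x 56 x 20 mm. Origin: centre of its underside.
- deburr_tool: Bystander: deburring tool with blue handle, lying flat, 118 mm long. Origin: centre of its underside.

How it is judged (in metres and radians):
On the way, in this order (a step that is already met when the one before it is completed fails the run):
1. the lid is fully shut (value of joint lid below 0.02 rad), for 0.2 s.
2. the loop's cross wire lies in the crook of the keeper, behind its lip, with the lid shut (value of joint lid below 0.02 rad and x of loop_bar in the frame of keeper between -0.0065 and 0.0065 m and z of loop_bar in the frame of keeper between -0.003 and 0.005 m), for 0.2 s.
At the end, for the whole second after the job is handed in: Lid shut within 0.02 rad; cross wire in the keeper's crook behind the lip (within 6.5 mm front to rear, 2 mm above and 3 mm below the seat); lever flat within 0.08 rad; bystanders within 20 mm of where they stood (value of joint lid below 0.02 rad and x of loop_bar in the frame of keeper between -0.0065 and 0.0065 m and z of loop_bar in the frame of keeper between -0.003 and 0.002 m and value of joint lever below 0.08 rad); the robot touches nothing.
It fails at once if the oil can is pushed more than 20 mm or tipped (distance of oil_can from where it was at the start of the episode above 0.02 m or angle between oil_can's own z axis and vertical above 0.5 rad).
It fails at once if the dial gauge is pushed more than 20 mm (distance of dial_gauge from where it was at the start of the episode above 0.02 m).
It fails at once if the deburring tool is pushed more than 20 mm (distance of deburr_tool from where it was at the start of the episode above 0.02 m).
It also fails if it takes over 59 s, if anything falls off the work surface, if the arm or the gripper's body presses on something with over 40 N, if the wrist force passes 120 N, or if a joint passes its speed limit or range.

## Working session

There is one attempt and no reset: what is moved stays moved. The work goes in short steps, Python scripts to look and compute and a tool call to move; the robot and the scene stay as the last step left them, time stands still between calls to the robot, and variables do not carry over. Pictures are saved under pics/ and viewed, and the job is handed in when it is done.

Besides the shell and the picture viewer there is one more tool, called after "Call:" as a command line: name --argument value ..., lists and objects as JSON in quotes. apply_moves: Moves the arm, as the interface text tells. Shift numbers are shares of 0.1 m and turn numbers shares of 1.5 rad, none past 1 either way. Its arguments: {"type":"object","properties":{"slide":{"type":"array"},"turn":{"type":"array"},"jaw":{"type":"array"},"newtons":{"type":"number"}},"required":["slide","turn","jaw"]}

```bash
ls; mkdir -p pics; python3 - <<'E'
from plant import r
import cv2,numpy as np
print(r.get_state())
for n in ["scene","top","wrist"]:
    c=r.capture(n); cv2.imwrite(f"pics/{n}0.png",c["pixels"]); np.savez(f"{n}0.npz",**c)
    print(n,c["fx"],c["fy"],c["cx"],c["cy"],c["rvec"],c["tvec"])
E
```

```text
pics
{'time_s': 0.0, 'joints': array([-5.78059737e+01,  2.05918883e+01,  6.34344860e-01, -1.88632860e-02,
       -7.01338763e+01, -1.65054070e+01]), 'qd': array([ 0.12355101,  0.05767119, -0.02417762,  0.05511183, -0.06214019,
       -0.03009118]), 'joint_torque': array([-8.37750595e-04, -5.82717562e+01,  2.93049717e+01,  6.99720427e+00,
        6.77498057e-03, -1.20564591e-04]), 'tcp_pos': array([ 0.18236273, -0.64943554,  0.23962582]), 'eef_rot': array([ 1.79907309e+02, -8.97330392e-03, -1.64317798e+02]), 'contact_force': array([-0.37081427,  0.28433113, -0.02533418]), 'moment': array([ 0.00986901, -0.04307537, -0.07164681]), 'gripper_width': 0.08743750591214344}
scene 420.90907422718726 420.90907422718726 306.6103979994084 198.68999364634251 [ 1.90353738 -1.0482874   0.55875177] [-0.35027287  0.29790916  0.64783863]
top 417.27329049532125 417.27329049532125 319.48108600743785 199.18866858884448 [ 2.2143182  -2.14599931  0.11118272] [-0.15054564  0.45870766  0.94591104]
wrist 291.1762382835379 291.1762382835379 320.06520345786925 195.39135012759613 [-1.78867354 -2.35830734 -0.32602684] [ 0.67504655 -0.034897    0.39064062]
```

View pics/scene0.png

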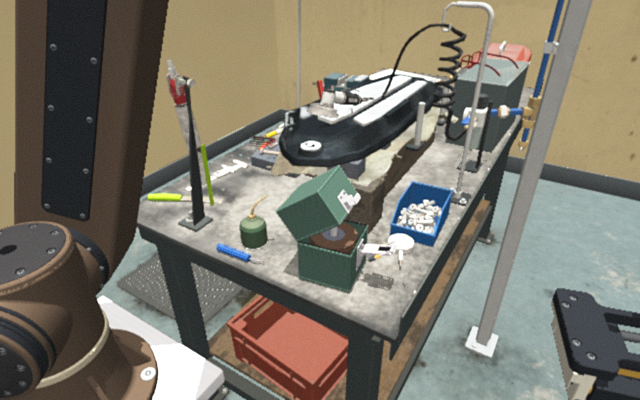

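View pics/top0.png

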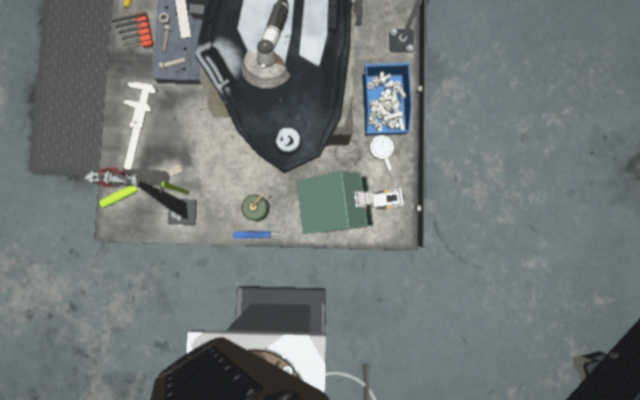

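View pics/wrist0.png

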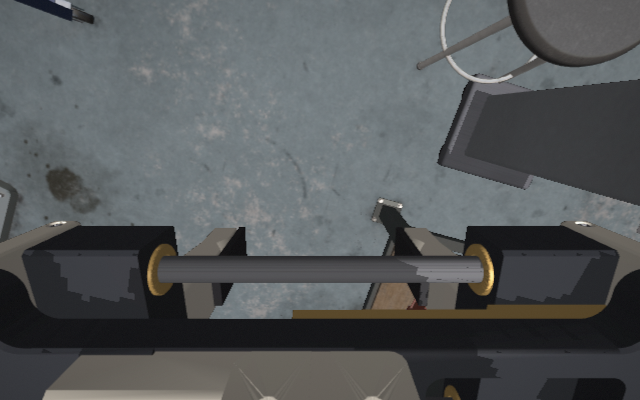

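The pictures show the box (scene ~330,240; top ~335,200) with its front and latch facing the robot's right (-y). The oil can is at top (255,207), the deburring tool at (252,235), and the dial gauge at (382,148).

```bash
cat > h.py <<'E'
import numpy as np,cv2
from scipy.spatial.transform import Rotation as R
def load(n): return dict(np.load(n))
def bp(c,u,v,d=None):
    if d is None: d=float(c["depth"][int(round(v)),int(round(u))])
    p=np.array([(u-c["cx"])/c["fx"]*d,(v-c["cy"])/c["fy"]*d,d])
    Rm=cv2.Rodrigues(c["rvec"])[0]
    return Rm.T@(p-c["tvec"].ravel())
def cloud(c,u0,u1,v0,v1):
    us,vs=np.meshgrid(np.arange(u0,u1),np.arange(v0,v1)); d=c["depth"][v0:v1,u0:u1]
    P=np.stack([(us-c["cx"])/c["fx"]*d,(vs-c["cy"])/c["fy"]*d,d],-1)
    Rm=cv2.Rodrigues(c["rvec"])[0]
    return (P-c["tvec"].ravel())@Rm
def proj(c,P): return cv2.projectPoints(np.asarray(P,float).reshape(-1,3),c["rvec"],c["tvec"],np.array([[c["fx"],0,c["cx"]],[0,c["fy"],c["cy"]],[0,0,1.]]),None)[0].reshape(-1,2)
def crop(c,u0,u1,v0,v1,k,name): cv2.imwrite(name,cv2.resize(c["pixels"][v0:v1,u0:u1],None,fx=k,fy=k,interpolation=cv2.INTER_CUBIC))
E
python3 - <<'E'
from h import *
s=load("scene0.npz");t=load("top0.npz")
crop(s,260,420,150,300,5,"pics/s1.png"); crop(t,280,430,120,250,5,"pics/t1.png")
E
```

```text
(no output)
```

View pics/s1.png

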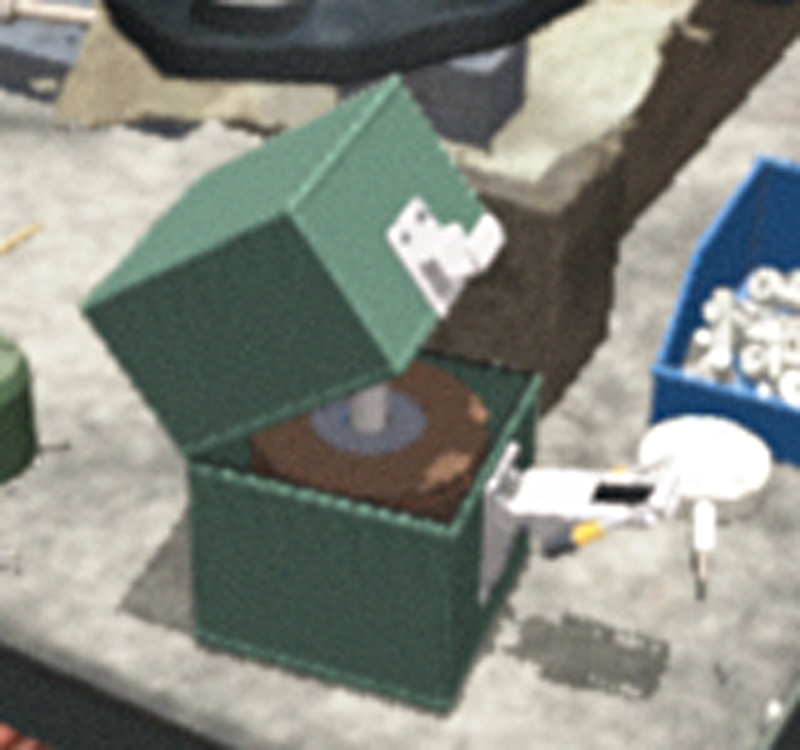

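View pics/t1.png

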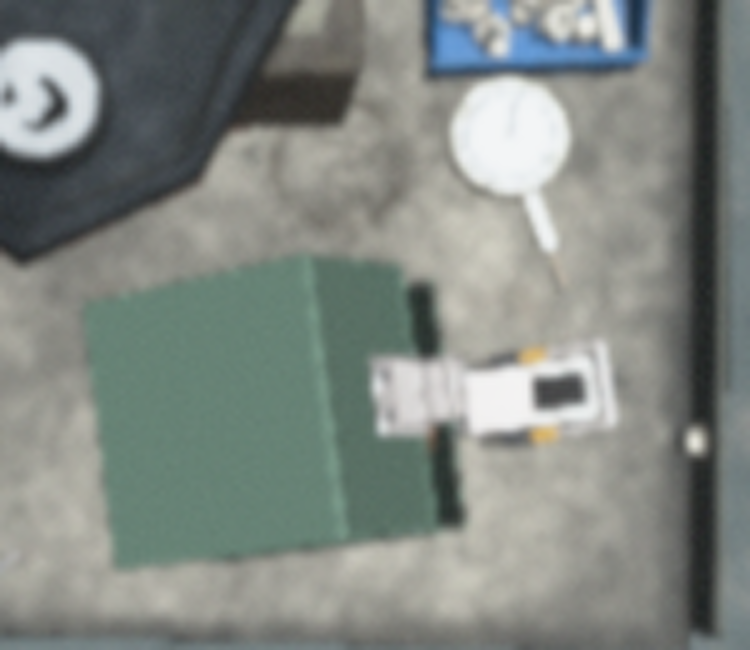

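```bash
cat >> h.py <<'E'
def boxpt(p,P):  # p=[x,y,yaw], P box frame
    return np.asarray(P)@R.from_euler('z',p[2]).as_matrix().T+np.array([p[0],p[1],0])
def lidpt(th,l,y,h): return np.array([.054-l*np.cos(th)+h*np.sin(th),y,.094+l*np.sin(th)+h*np.cos(th)])
E
cat > fit.py <<'E'
from h import *
from scipy.optimize import least_squares
s=load("scene0.npz");t=load("top0.npz")
H=.054
base=[((H,H,0),(197,635)),((H,H,.094),(190,460)),((-H,H,0),(450,710)),((-H,H,.094),(455,530)),((-H,-H,.094),(540,378))]
lidS=[((0,H,.074),(85,305)),((.108,H,.074),(290,210)),((.108,-H,.074),(400,80)),((.108,H,0),(400,370))]
lidT=[((0,H,.074),(118,567)),((0,-H,.074),(85,298)),((.108,-H,.074),(305,255)),((.108,H,.074),(345,543)),((.108,-H,0),(400,265)),((.108,H,0),(437,535))]
def f(q,full=False):
    o=[]
    for P,uv in base: o.append(proj(s,boxpt(q,P))[0]-(np.array(uv)/5+[260,150]))
    for P,uv in lidS: o.append(proj(s,boxpt(q,lidpt(q[3],*P)))[0]-(np.array(uv)/5+[260,150]))
    for P,uv in lidT: o.append(proj(t,boxpt(q,lidpt(q[3],*P)))[0]-(np.array(uv)/5+[280,120]))
    return np.ravel(o)
r=least_squares(f,[.5,-.1,1.57,.6]); print(r.x,np.degrees(r.x[2])); print(f(r.x).reshape(-1,2).round(1))
np.save("box.npy",r.x)
E
python3 fit.py
python3 - <<'E'
from h import *
s=load("scene0.npz");t=load("top0.npz")
for n,c,u,v in [("can",t,255,207),("gauge",t,382,148),("deb0",t,236,235),("deb1",t,270,235),("leverend",t,280+605/5,120+385/5),("pad",t,280+560/5,120+390/5),("yel",t,280+530/5,120+355/5),("yel2",t,280+545/5,120+435/5),("dark",t,280+500/5,120+437/5),("nose tip",t,285,171),("rail",t,421,210),("noseedge",t,315,155),("keeper",t,280+375/5,120+400/5)]:
    print(n,bp(c,u,v).round(4))
E
```

```text
[ 0.44958183 -0.19189054  1.7206075   0.62777388] 98.58354776558978
[[-0.6  2.2]
 [-0.8  0.2]
 [-0.8  2.2]
 [-0.2  0.2]
 [ 0.6 -0.9]
 [-1.8  0.2]
 [-0.2 -1. ]
 [-0.1 -1.5]
 [ 0.8  1.1]
 [-0.9  0.2]
 [-0.5  0.4]
 [ 0.7 -1.1]
 [-0.  -1. ]
 [ 1.3 -0.8]
 [ 0.8 -1.3]]
can [0.4368 0.0047 0.0745]
gauge [ 0.5898 -0.2801  0.0164]
deb0 [0.3746 0.0538 0.0169]
deb1 [ 0.377  -0.0238  0.0106]
leverend [ 0.4662 -0.3091  0.1008]
pad [ 0.4649 -0.2925  0.0867]
yel [ 0.4806 -0.2805  0.0795]
yel2 [ 0.4456 -0.2873  0.081 ]
dark [ 0.4452 -0.2701  0.0658]
nose tip [ 0.4985 -0.0672  0.2006]
rail [ 0.4449 -0.3702  0.03  ]
noseedge [ 0.5307 -0.1232  0.2033]
keeper [ 0.4487 -0.2027  0.1879]
```

```bash
python3 - <<'E'
from h import *
from plant import r
w=load("wrist0.npz"); st=r.get_state()
Rm=cv2.Rodrigues(w["rvec"])[0]; C=-Rm.T@w["tvec"].ravel()
T=R.from_euler('xyz',st["eef_rot"],degrees=True).as_matrix()
print("cam in tool",T.T@(C-st["tcp_pos"]),"axes in tool",(T.T@Rm.T).round(2), r.tips_ahead)
b=np.load("box.npy"); Rb=R.from_euler('z',b[2]).as_matrix()
tb=lambda p:(Rb.T@(np.array(p)-[b[0],b[1],0])*1000).round(1)
for n,p in dict(leverend=[0.4662,-0.3091,0.1008],pad=[0.4649,-0.2925,0.0867],yel=[0.4806,-0.2805,0.0795],yel2=[0.4456,-0.2873,0.081],dark=[0.4452,-0.2701,0.0658],noset=[0.4985,-0.0672,0.2],nosee=[.5307,-.1232,.2033],keeper=[.4487,-.2027,.1879],gauge=[.5898,-.2801,.0164],rail=[.4449,-.3702,.03],can=[.4368,.0047,.0745]).items(): print(n,tb(p))
print("lid_edge now",boxpt(b,lidpt(b[3],.096,0,.074)), "shut",boxpt(b,lidpt(0,.096,0,.074)))
# lid top plane depth check
t=load("top0.npz"); P=cloud(t,305,340,185,222).reshape(-1,3); P=P[P[:,2]>.1]
c0=P.mean(0); U,S,V=np.linalg.svd(P-c0); n=V[2]*np.sign(V[2][2]); print("n",n,"angle",np.degrees(np.arccos(n[2])),np.arccos(n[2]),"yaw of tilt",np.degrees(np.arctan2(n[1],n[0])))
pred=boxpt(b,lidpt(b[3],.054,0,.074)); print("offset",n@(pred-c0))
E
```

```text
cam in tool [ 0.07234133 -0.0007468  -0.14465166] axes in tool [[-0.   -0.96 -0.27]
 [ 1.   -0.    0.  ]
 [-0.   -0.27  0.96]] 0.014
leverend [-118.4    1.1  100.8]
pad [-1.018e+02 -1.000e-01  8.670e+01]
yel [-92.2 -17.4  79.5]
yel2 [-93.7  18.2  81. ]
dark [-76.7  16.   65.8]
noset [116. -67. 200.]
nosee [ 55.8 -90.5 203.3]
keeper [-10.6   2.5 187.9]
gauge [-108.1 -125.5   16.4]
rail [-175.6   31.2   30. ]
can [196.3 -16.7  74.5]
lid_edge now [ 0.44663155 -0.1723448   0.21027601] shut [ 0.45585039 -0.23342011  0.168     ]
n [-0.03991534  0.99744944  0.05917242] angle 86.60768870727732 1.5115893254843007 yaw of tilt 92.2916058850986
offset 1.9797934695529394e-05
```

```bash
python3 - <<'E'
from h import *
s=load("scene0.npz");t=load("top0.npz");w=load("wrist0.npz")
for c,u,v in [(s,480,342),(s,520,210),(s,570,40),(s,545,130),(t,365,378),(t,590,365),(w,388,208),(w,500,130),(w,465,40),(s,465,100),(s,600,300)]: print(u,v,bp(c,u,v).round(3))
P=cloud(t,305,340,185,222); print(P[::12,::12].round(3))
E
```

```text
480 342 [ 1.158 -0.458 -0.777]
520 210 [-0.134 -0.521  0.585]
570 40 [ 1.159 -0.466  0.356]
545 130 [ 1.16  -0.469  0.114]
365 378 [-0.159 -0.34  -0.676]
590 365 [ 0.193 -0.555  0.331]
388 208 [ 0.396 -0.3   -0.75 ]
500 130 [ 0.009 -0.119 -0.537]
465 40 [-0.187 -0.333 -0.514]
465 100 [ 1.187 -0.233  0.155]
600 300 [ 1.69  -0.846 -0.799]
[[[ 0.477 -0.105  0.169]
  [ 0.476 -0.129  0.181]
  [ 0.475 -0.152  0.198]]

 [[ 0.454 -0.106  0.163]
  [ 0.453 -0.13   0.182]
  [ 0.452 -0.152  0.196]]

 [[ 0.43  -0.107  0.159]
  [ 0.43  -0.13   0.18 ]
  [ 0.429 -0.153  0.194]]

 [[ 0.406 -0.107  0.159]
  [ 0.407 -0.131  0.177]
  [ 0.407 -0.154  0.192]]]
```

```bash
cat > plan.py <<'E'
from h import *
import json
from scipy.spatial.transform import Slerp
def plan(st,pos,Rt,n,dec=3,jaw=0):
    R0=R.from_euler('xyz',st["eef_rot"],degrees=True); p0=np.array(st["tcp_pos"])
    sl=Slerp([0,1],R.concatenate([R0,Rt])); S=[];T=[];pc=p0.copy();Rc=R0
    for k in range(1,n+1):
        a=k/n; pt=p0+(np.array(pos)-p0)*a; Rn=sl(a)
        d=np.round(Rc.inv().apply(pt-pc)/.1,dec)+0.; w=np.round((Rc.inv()*Rn).as_rotvec()/1.5,dec)+0.
        S.append(d.tolist());T.append(w.tolist())
        pc=pc+Rc.apply(d*.1); Rc=Rc*R.from_rotvec(w*1.5)
    for i in range(0,n,8): print(json.dumps({"slide":S[i:i+8],"turn":T[i:i+8],"jaw":[jaw]*len(S[i:i+8])}))
    print("end",pc.round(4),Rc.as_euler('xyz',degrees=True).round(2))
def toolR(yaw_box,tilt=0.):  # tool x=-box x, y=box y, z down; tilt>0 leans body outward (front)
    Rb=R.from_euler('z',yaw_box)
    base=R.from_matrix(np.array([[-1,0,0],[0,1,0],[0,0,-1]]).T)
    # lean: tool z = (sin t,0,-cos t) in box
    return Rb*R.from_euler('y',-tilt)*base
E
python3 - <<'E'
from plan import *
from plant import r
b=np.load("box.npy"); st=r.get_state()
Rt=toolR(b[2],0.3); print(R.from_euler('z',b[2]).inv().apply(Rt.as_matrix()[:,2]))
plan(st,boxpt(b,[-.125,0,.27]),toolR(b[2],0),16)
E
```

```text
[ 2.95520207e-01  1.52785811e-18 -9.55336489e-01]
{"slide": [[-0.228, 0.153, -0.019], [-0.242, 0.131, -0.018], [-0.252, 0.109, -0.019], [-0.261, 0.086, -0.019], [-0.268, 0.062, -0.018], [-0.272, 0.038, -0.019], [-0.274, 0.013, -0.019], [-0.275, -0.012, -0.018]], "turn": [[0.0, 0.0, -0.06], [0.0, 0.0, -0.061], [0.0, 0.0, -0.06], [0.0, 0.0, -0.06], [0.0, 0.0, -0.06], [0.0, 0.0, -0.061], [0.0, 0.0, -0.06], [0.0, 0.0, -0.06]], "jaw": [0, 0, 0, 0, 0, 0, 0, 0]}
{"slide": [[-0.272, -0.037, -0.019], [-0.268, -0.061, -0.019], [-0.261, -0.085, -0.018], [-0.253, -0.109, -0.02], [-0.242, -0.13, -0.019], [-0.228, -0.152, -0.019], [-0.215, -0.172, -0.019], [-0.197, -0.191, -0.018]], "turn": [[0.0, 0.0, -0.061], [0.0, 0.0, -0.06], [0.0, 0.001, -0.06], [0.0, 0.0, -0.06], [0.0, 0.0, -0.061], [0.001, 0.0, -0.06], [0.0, 0.0, -0.06], [0.0, 0.0, -0.061]], "jaw": [0, 0, 0, 0, 0, 0, 0, 0]}
end [ 0.4682 -0.3155  0.27  ] [-1.7997e+02 -3.0000e-02 -8.1380e+01]
```

Call:
apply_moves --slide '[[-0.23,0.15,-0.02],[-0.24,0.13,-0.02],[-0.25,0.11,-0.02],[-0.26,0.09,-0.02],[-0.27,0.06,-0.02],[-0.27,0.04,-0.02],[-0.27,0.01,-0.02],[-0.27,-0.01,-0.02]]' --turn '[[0,0,-0.06],[0,0,-0.06],[0,0,-0.06],[0,0,-0.06],[0,0,-0.06],[0,0,-0.06],[0,0,-0.06],[0,0,-0.06]]' --jaw '[0,0,0,0,0,0,0,0]'

```text
time_s: 0.95
tcp_pos: [0.3253, -0.4829, 0.2565]
eef_rot: [180.0, 0.0, -122.8]
contact_force: [-0.1, 0.5, 0.3]
gripper_width: 0.0876
```

Call:
apply_moves --slide '[[-0.27,-0.04,-0.02],[-0.27,-0.06,-0.02],[-0.26,-0.08,-0.02],[-0.25,-0.11,-0.02],[-0.24,-0.13,-0.02],[-0.23,-0.15,-0.02],[-0.22,-0.17,-0.02],[-0.2,-0.19,-0.02]]' --turn '[[0,0,-0.06],[0,0,-0.06],[0,0,-0.06],[0,0,-0.06],[0,0,-0.06],[0,0,-0.06],[0,0,-0.06],[0,0,-0.06]]' --jaw '[1,1,1,1,1,1,1,1]'

```text
time_s: 1.75
tcp_pos: [0.468, -0.316, 0.2725]
eef_rot: [180.0, 0.0, -81.6]
contact_force: [1.2, -0.1, 0.2]
gripper_width: 0.0293
```

```bash
cat > cap.py <<'E'
import sys
from plant import r
from h import *
tag=sys.argv[1]
for n in sys.argv[2:]:
    c=r.capture(n); cv2.imwrite(f"pics/{n}{tag}.png",c["pixels"]); np.savez(f"{n}{tag}.npz",**c)
s=r.get_state(); print({k:np.round(s[k],4) for k in ("time_s","tcp_pos","eef_rot","joints","contact_force","gripper_width")})
E
python3 cap.py 1 wrist
```

```text
{'time_s': np.float64(1.8), 'tcp_pos': array([ 0.4704, -0.3142,  0.2728]), 'eef_rot': array([-1.799361e+02,  7.400000e-03, -8.119850e+01]), 'joints': array([-1.39391e+01,  9.11310e+00, -1.05385e+01, -3.35000e-02,
       -7.02924e+01,  2.27519e+01]), 'contact_force': array([2.7906, 0.9297, 0.5004]), 'gripper_width': np.float64(0.0252)}
```

View pics/wrist1.png

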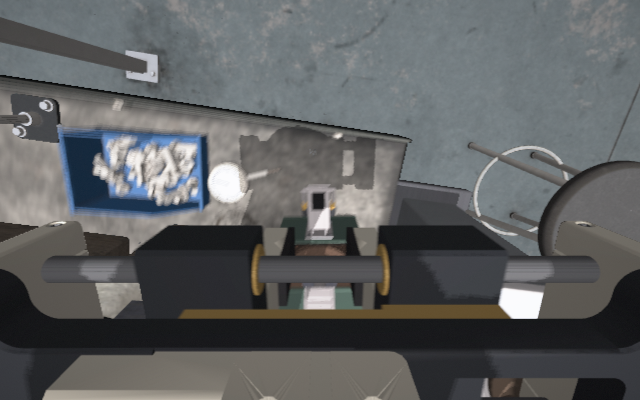

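```bash
python3 - <<'E'
from plan import *
from plant import r
b=np.load("box.npy"); st=r.get_state()
plan(st,boxpt(b,lidpt(.63,.09,0,.074)+[0,0,.014+.02]),toolR(b[2],0),8,jaw=1)
p=None
for th in np.linspace(.63,-.03,12):
    q=lidpt(th,.09,0,.074)+[0,0,.014+.0095*np.tan(max(th,0))]
    if p is not None: d=q-p; print(round(th,2),q.round(4),"slide",np.round([-d[0]*10,0,-d[2]*10],3))
    else: print(th,q)
    p=q
E
```

```text
{"slide": [[-0.186, 0.002, 0.04], [-0.186, 0.002, 0.04], [-0.186, 0.003, 0.04], [-0.186, 0.002, 0.04], [-0.186, 0.003, 0.04], [-0.187, 0.003, 0.04], [-0.186, 0.002, 0.04], [-0.186, 0.003, 0.04]], "turn": [[0.0, 0.0, 0.0], [0.0, 0.0, 0.001], [0.0, 0.0, 0.0], [0.0, 0.0, 0.0], [0.0, 0.0, 0.001], [-0.001, 0.0, 0.0], [0.0, 0.0, 0.0], [0.0, 0.0, 0.001]], "jaw": [1, 1, 1, 1, 1, 1, 1, 1]}
end [ 0.4459 -0.1673  0.2408] [ 1.7998e+02  1.0000e-02 -8.1460e+01]
0.63 [0.02487424 0.         0.22774365]
0.57 [0.0182 0.     0.225 ] slide [0.067 0.    0.028]
0.51 [0.0116 0.     0.2218] slide [0.066 0.    0.031]
0.45 [0.0051 0.     0.2184] slide [0.064 0.    0.035]
0.39 [-0.0011  0.      0.2146] slide [0.063 0.    0.038]
0.33 [-0.0072  0.      0.2104] slide [0.061 0.    0.041]
0.27 [-0.013  0.     0.206] slide [0.058 0.    0.045]
0.21 [-0.0186  0.      0.2012] slide [0.056 0.    0.048]
0.15 [-0.0239  0.      0.1961] slide [0.053 0.    0.051]
0.09 [-0.029   0.      0.1906] slide [0.051 0.    0.054]
0.03 [-0.0337  0.      0.185 ] slide [0.048 0.    0.057]
-0.03 [-0.0382  0.      0.1793] slide [0.044 0.    0.057]
```

Call:
apply_moves --slide '[[-0.19,0,0],[-0.19,0,0],[-0.19,0,0.02],[-0.19,0,0.03],[-0.19,0,0.04],[-0.19,0,0.05],[-0.19,0,0.08],[-0.17,0.02,0.1]]' --turn '[[0,0,0],[0,0,0],[0,0,0],[0,0,0],[0,0,0],[0,0,0],[0,0,0],[0,0,0]]' --jaw '[1,1,1,1,1,1,1,1]'

```text
time_s: 2.6
tcp_pos: [0.4442, -0.1681, 0.2405]
eef_rot: [-180.0, -0.0, -81.8]
contact_force: [0.0, -0.3, -0.8]
gripper_width: 0.0004
```

```bash
python3 cap.py 2 wrist scene; python3 - <<'E'
from h import *
crop(load("scene2.npz"),250,410,130,290,4,"pics/s2.png")
E
```

```text
{'time_s': np.float64(2.7), 'tcp_pos': array([ 0.4429, -0.1676,  0.2395]), 'eef_rot': array([ 1.799018e+02,  5.800000e-02, -8.173890e+01]), 'joints': array([ 3.12760e+00,  1.33340e+00, -2.37532e+01, -5.40000e-02,
       -6.50165e+01,  5.15640e+00]), 'contact_force': array([ 0.6526,  0.5797, -0.0476]), 'gripper_width': np.float64(0.0003)}
```

View pics/wrist2.png

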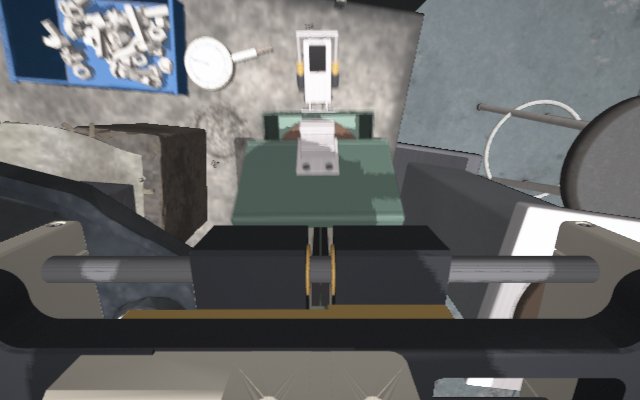

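View pics/s2.png

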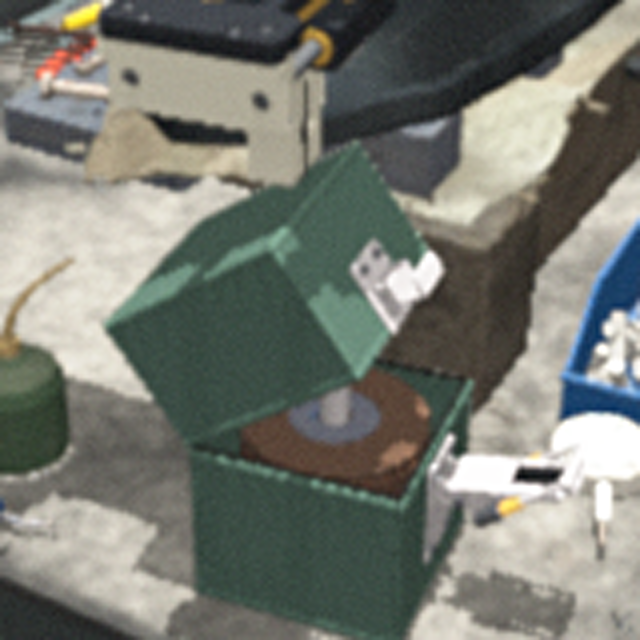

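```bash
python3 - <<'E'
from h import *
s=load("scene2.npz"); b=np.load("box.npy")
p=np.array([.4429,-.1676,.2395])
for q in (p,p-[0,0,.014],boxpt(b,lidpt(.63,.096,0,.074))): 
    uv=proj(s,q)[0]; print(uv,(uv-[250,130])*4)
cv2.imwrite("pics/s2b.png",cv2.resize(s["pixels"][0:300,150:500],None,fx=2.2,fy=2))
for u,v in [(250+210/4,130+60/4),(250+280/4,130+130/4),(250+270/4,130+255/4)]: print(bp(s,u,v))
E
```

```text
[321.19291867 165.40963168] [284.77167468 141.63852671]
[321.22590997 172.30046358] [284.90363986 169.20185433]
[324.39802441 179.37636395] [297.59209764 197.5054558 ]
[ 0.35000295 -0.1914794   0.32107907]
[ 0.35897858 -0.21684435  0.29412903]
[ 0.39368391 -0.1899888   0.21225443]
```

View pics/s2b.png

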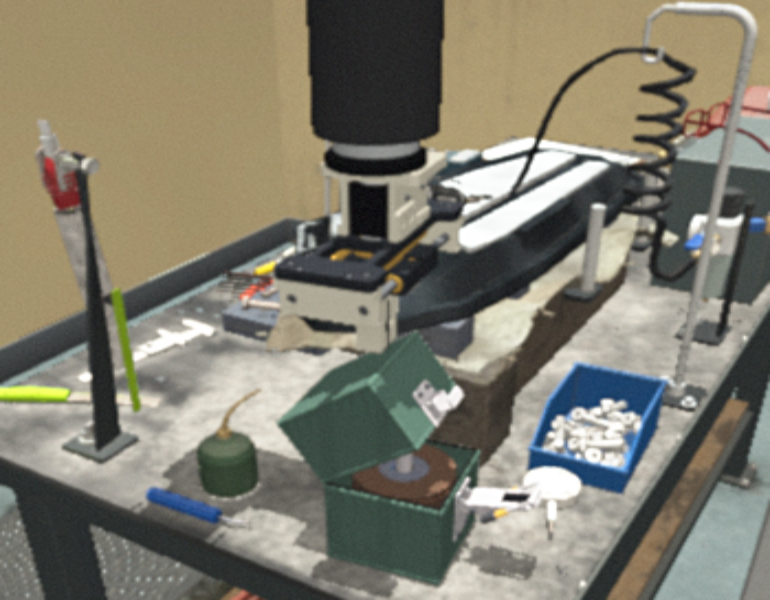

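Call:
apply_moves --slide '[[0,0,0.06],[0,0,0.06],[0.066,0,0.028],[0.066,0,0.031],[0.064,0,0.035],[0.063,0,0.038],[0.061,0,0.041]]' --turn '[[0,0,0],[0,0,0],[0,0,0],[0,0,0],[0,0,0],[0,0,0],[0,0,0]]' --jaw '[1,1,1,1,1,1,1]'

```text
time_s: 3.4
tcp_pos: [0.4495, -0.2016, 0.2113]
eef_rot: [-179.9, -0.0, -81.8]
contact_force: [2.7, 0.0, 5.0]
gripper_width: 0.0003
```

Call:
apply_moves --slide '[[0.058,0,0.045],[0.056,0,0.048],[0.053,0,0.051],[0.051,0,0.054],[0.048,0,0.045]]' --turn '[[0,0,0],[0,0,0],[0,0,0],[0,0,0],[0,0,0]]' --jaw '[1,1,1,1,1]'

```text
time_s: 3.9
tcp_pos: [0.4519, -0.227, 0.1859]
eef_rot: [179.9, 0.1, -81.8]
contact_force: [0.5, 0.9, 1.5]
gripper_width: 0.0001
```

Call:
apply_moves --slide '[[0.03,0,0.03],[0,0,0.02],[0,0,0.01],[0,0,0]]' --turn '[[0,0,0],[0,0,0],[0,0,0],[0,0,0]]' --jaw '[1,1,1,1]'

```text
time_s: 4.3
tcp_pos: [0.4521, -0.2302, 0.1821]
eef_rot: [179.9, -0.0, -81.8]
contact_force: [-4.5, 0.9, 13.6]
gripper_width: 0.0006
```

```bash
python3 cap.py 3 wrist scene; python3 - <<'E'
from h import *
crop(load("scene3.npz"),260,420,150,300,5,"pics/s3.png");crop(load("wrist3.npz"),220,420,0,240,3,"pics/w3.png")
E
```

```text
{'time_s': np.float64(4.4), 'tcp_pos': array([ 0.4521, -0.2302,  0.1821]), 'eef_rot': array([ 1.79932e+02, -3.65000e-02, -8.17836e+01]), 'joints': array([ -4.7328,   7.5391, -24.9775,   0.0602, -57.5415,  12.9168]), 'contact_force': array([-6.3659,  0.9365, 13.6279]), 'gripper_width': np.float64(0.0005)}
```

View pics/s3.png

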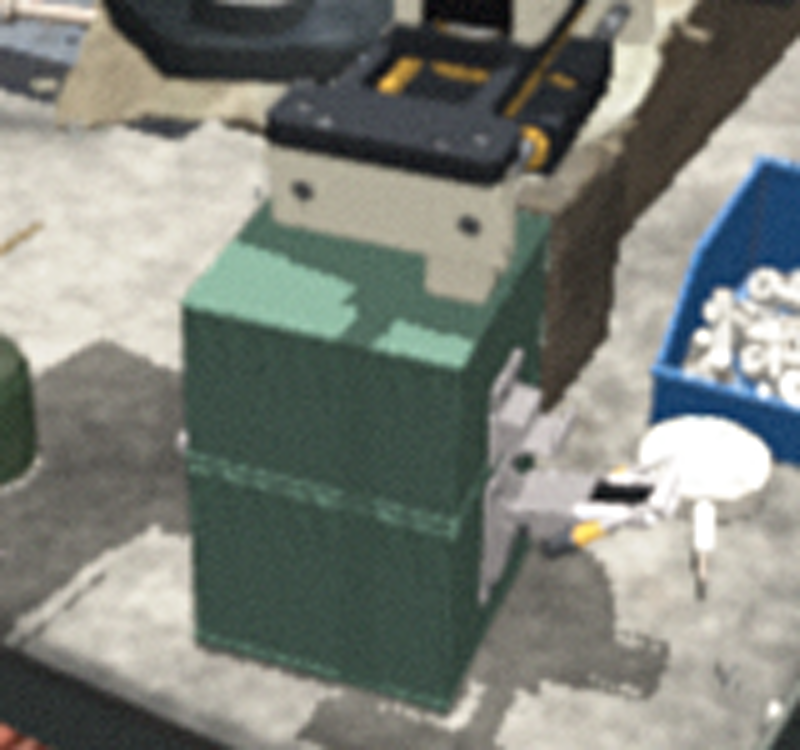

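View pics/w3.png

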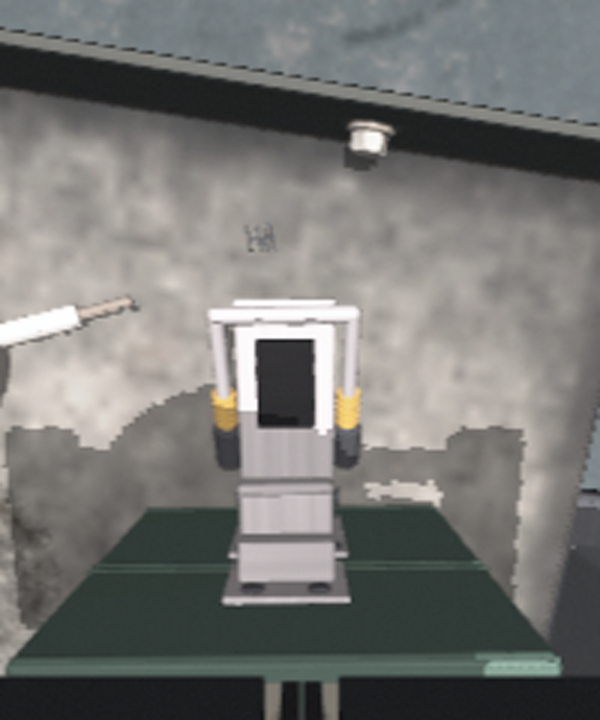

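```bash
cat > fit2.py <<'E'
from h import *
from scipy.optimize import least_squares
s=load("scene3.npz");w=load("wrist3.npz");t=load("top0.npz")
H=.054
S=[((H,H,0),(197,635)),((H,H,.094),(190,457)),((-H,H,0),(450,708)),((-H,H,.094),(453,527)),((H,H,.168),(187,303)),((-H,H,.168),(465,367))]
W=[((-H,-H,.168),(10,668)),((-H,H,.168),(560,662)),((-H,-H,.094),(97,567)),((-H,H,.094),(488,567)),((-H,-H,0),(150,508)),((-H,H,0),(435,505))]
def f(q):
    o=[]
    for P,uv in S: o.append(proj(s,boxpt(q,P))[0]-(np.array(uv)/5+[260,150]))
    for P,uv in W: o.append(proj(w,boxpt(q,P))[0]-(np.array(uv)/3+[220,0]))
    return np.ravel(o)
r=least_squares(f,[.45,-.19,1.72],loss='soft_l1'); print(r.x,np.degrees(r.x[2])); print(f(r.x).reshape(-1,2).round(1))
np.save("box2.npy",r.x); q=r.x
for n,P in dict(keeper=(-.071,0,.109),lipL=(-.077,-.012,.115),lipR=(-.077,.012,.115),pivot=(-.069,0,.07)).items():
    print(n,boxpt(q,P).round(4),"wcrop",((proj(w,boxpt(q,P))[0]-[220,0])*3).round(),"scrop",((proj(s,boxpt(q,P))[0]-[260,150])*5).round())
def pts(q,lev,lean):
    d=np.array([-np.sin(lev),0,-np.cos(lev)]); out=np.array([-np.cos(lev),0,np.sin(lev)])
    piv=np.array([-.069,0,.07]); pin=piv+.014*d
    bar=pin+.0486*np.array([-np.sin(lean),0,np.cos(lean)])
    pad=piv+.042*d+.009*out
    return pin,bar,pad,piv+.052*d
for lev in (1.6,1.7,1.8,1.9,2,2.1):
    print("lev",lev,"pad",((proj(w,boxpt(q,pts(q,lev,0)[2]))[0]-[220,0])*3).round(),((proj(s,boxpt(q,pts(q,lev,0)[2]))[0]-[260,150])*5).round(), "end",((proj(w,boxpt(q,pts(q,lev,0)[3]))[0]-[220,0])*3).round())
for lean in np.arange(.5,1.3,.1):
    bar=pts(q,1.9,lean)[1]
    print("lean",lean.round(2),bar.round(4),((proj(w,boxpt(q,[bar+[0,-.019,0],bar+[0,.019,0]]))-[220,0])*3).round().tolist(),((proj(s,boxpt(q,[bar+[0,-.019,0],bar+[0,.019,0]]))-[260,150])*5).round().tolist())
E
python3 fit2.py
```

```text
[ 0.4492966  -0.18975869  1.72264913] 98.70052477194984
[[-1.6  1.9]
 [-1.8  0.5]
 [-1.8  2.2]
 [-0.8  0.5]
 [-2.6 -1.1]
 [-1.9 -1. ]
 [-0.8 -0.8]
 [ 1.6 -0.5]
 [-1.1  0.8]
 [-0.7 -0.4]
 [-0.1 -0.4]
 [-0.1 -0.3]]
keeper [ 0.46   -0.2599  0.109 ] wcrop [288. 517.] scrop [540. 425.]
lipL [ 0.4728 -0.2641  0.115 ] wcrop [239. 499.] scrop [566. 399.]
lipR [ 0.4491 -0.2677  0.115 ] wcrop [337. 498.] scrop [547. 434.]
pivot [ 0.4597 -0.258   0.07  ] wcrop [290. 498.] scrop [530. 505.]
lev 1.6 pad [288. 354.] [638. 511.] end [288. 315.]
lev 1.7 pad [288. 359.] [635. 502.] end [287. 316.]
lev 1.8 pad [287. 365.] [632. 492.] end [287. 319.]
lev 1.9 pad [287. 374.] [627. 483.] end [287. 325.]
lev 2 pad [287. 384.] [622. 474.] end [287. 332.]
lev 2.1 pad [287. 395.] [615. 465.] end [287. 342.]
lean 0.5 [-0.1055  0.      0.1172] [[205.0, 380.0], [367.0, 378.0]] [[645.0, 401.0], [618.0, 458.0]]
lean 0.6 [-0.1097  0.      0.1146] [[205.0, 361.0], [367.0, 360.0]] [[656.0, 409.0], [629.0, 466.0]]
lean 0.7 [-0.1136  0.      0.1117] [[206.0, 344.0], [366.0, 342.0]] [[665.0, 418.0], [638.0, 475.0]]
lean 0.8 [-0.1171  0.      0.1084] [[207.0, 329.0], [365.0, 327.0]] [[674.0, 427.0], [647.0, 485.0]]
lean 0.9 [-0.1203  0.      0.1047] [[208.0, 315.0], [364.0, 314.0]] [[681.0, 437.0], [655.0, 495.0]]
lean 1.0 [-0.1231  0.      0.1008] [[209.0, 303.0], [363.0, 302.0]] [[688.0, 447.0], [662.0, 505.0]]
lean 1.1 [-0.1256  0.      0.0966] [[210.0, 294.0], [362.0, 293.0]] [[693.0, 457.0], [668.0, 516.0]]
lean 1.2 [-0.1275  0.      0.0921] [[212.0, 287.0], [361.0, 285.0]] [[697.0, 468.0], [672.0, 527.0]]
```

```bash
python3 - <<'E'
from h import *
w=load("wrist3.npz"); q=np.load("box2.npy"); Rb=R.from_euler('z',q[2]).as_matrix()
crop(w,280,350,90,175,9,"pics/w3b.png")
P=(cloud(w,280,350,90,225)-[q[0],q[1],0])@Rb*1000
for v in range(96,222,3):
    print(v,[ (u,P[v-90,u-280].round().astype(int).tolist()) for u in (295,302,314,327,337)])
print(w["depth"][100:112,300:330:4].round(3))
E
```

```text
96 [(295, [-132, -23, 1]), (302, [-132, -15, 1]), (314, [-132, -3, -2]), (327, [-132, 11, 1]), (337, [-132, 22, 1])]
99 [(295, [-129, -23, 0]), (302, [-129, -16, 0]), (314, [-129, -3, 0]), (327, [-129, 11, 1]), (337, [-129, 22, 0])]
102 [(295, [-123, -15, 101]), (302, [-122, -10, 101]), (314, [-122, -1, 101]), (327, [-122, 9, 101]), (337, [-122, 16, 102])]
105 [(295, [-120, -15, 102]), (302, [-120, -10, 102]), (314, [-120, -1, 102]), (327, [-120, 9, 103]), (337, [-120, 16, 102])]
108 [(295, [-120, -23, -1]), (302, [-118, -11, 90]), (314, [-118, -1, 91]), (327, [-118, 9, 90]), (337, [-118, 16, 100])]
111 [(295, [-117, -23, 1]), (302, [-116, -11, 89]), (314, [-116, -1, 90]), (327, [-116, 9, 91]), (337, [-116, 16, 99])]
114 [(295, [-114, -16, 95]), (302, [-114, -11, 90]), (314, [-114, -1, 91]), (327, [-114, 9, 88]), (337, [-114, 16, 98])]
117 [(295, [-112, -16, 95]), (302, [-112, -11, 90]), (314, [-112, -1, 90]), (327, [-111, 9, 90]), (337, [-111, 16, 96])]
120 [(295, [-109, -16, 92]), (302, [-109, -11, 88]), (314, [-109, -1, 89]), (327, [-109, 9, 88]), (337, [-109, 17, 94])]
123 [(295,
[... 3818 characters left out ...]
2, [-55, -8, 167]), (314, [-55, -1, 168]), (327, [-55, 7, 168]), (337, [-55, 13, 168])]
[[0.221 0.221 0.221 0.222 0.222 0.221 0.221 0.22 ]
 [0.222 0.22  0.221 0.221 0.221 0.221 0.222 0.221]
 [0.214 0.215 0.215 0.215 0.215 0.216 0.215 0.214]
 [0.214 0.213 0.215 0.214 0.214 0.214 0.215 0.214]
 [0.215 0.215 0.214 0.216 0.214 0.214 0.214 0.215]
 [0.215 0.215 0.214 0.214 0.215 0.215 0.214 0.215]
 [0.215 0.215 0.215 0.214 0.215 0.215 0.214 0.215]
 [0.216 0.217 0.214 0.217 0.216 0.216 0.216 0.217]
 [0.227 0.227 0.226 0.226 0.227 0.227 0.227 0.226]
 [0.227 0.228 0.227 0.227 0.228 0.227 0.227 0.227]
 [0.228 0.227 0.227 0.227 0.228 0.227 0.227 0.229]
 [0.227 0.227 0.228 0.229 0.228 0.228 0.228 0.227]]
```

View pics/w3b.png

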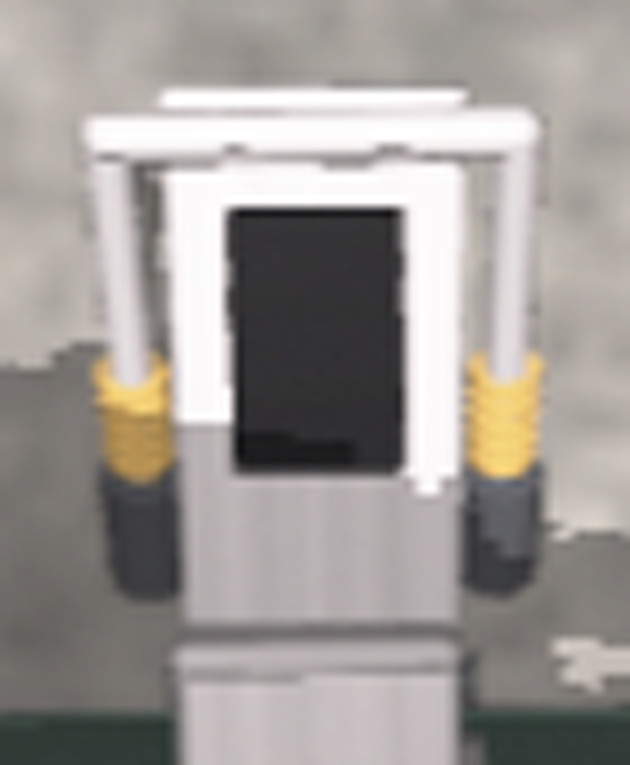

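Lid is shut (tip at z≈0.168 with 14 N). The wrist picture shows the loop's cross wire at full-image (289–340, 105). From depth it is centred near box (-120.5, 0, 100) mm, and the lever is at about 1.8 rad. The keeper and lip also match the given sizes within 1 mm.

```bash
python3 - <<'E'
from plan import *
from plant import r
b=np.load("box2.npy"); st=r.get_state(); tau=.5
bar=np.array([-.1205,.0003,.100]); z=np.array([np.sin(tau),0,-np.cos(tau)])
Rb=R.from_euler('z',b[2]).as_matrix()
print("now box",(Rb.T@(st["tcp_pos"]-[b[0],b[1],0])).round(4))
up=dict(st); up["tcp_pos"]=st["tcp_pos"]+[0,0,.06]
plan(up,boxpt(b,bar-z*.068),toolR(b[2],tau),8,jaw=.3)
E
```

```text
now box [-0.0404  0.0033  0.1821]
{"slide": [[0.141, -0.005, 0.103], [0.147, -0.005, 0.094], [0.152, -0.005, 0.085], [0.158, -0.004, 0.075], [0.162, -0.005, 0.065], [0.165, -0.004, 0.055], [0.169, -0.004, 0.044], [0.171, -0.004, 0.034]], "turn": [[0.0, -0.042, -0.001], [0.0, -0.041, 0.0], [0.0, -0.042, -0.001], [0.0, -0.042, -0.001], [0.0, -0.042, -0.001], [0.0, -0.041, 0.0], [-0.001, -0.042, -0.001], [0.0, -0.042, -0.001]], "jaw": [0.3, 0.3, 0.3, 0.3, 0.3, 0.3, 0.3, 0.3]}
end [ 0.4722 -0.3411  0.1597] [179.98  28.67 -81.27]
```

Call:
apply_moves --slide '[[0,0,-0.1],[0,0,-0.25],[0,0,-0.25]]' --turn '[[0,0,0],[0,0,0],[0,0,0]]' --jaw '[1,1,1]'

```text
time_s: 4.7
tcp_pos: [0.4521, -0.2296, 0.2411]
eef_rot: [179.9, 0.1, -81.8]
contact_force: [1.1, 0.2, 0.2]
gripper_width: 0.0008
```

Call:
apply_moves --slide '[[0.14,0,0.1],[0.15,-0.01,0.09],[0.15,-0.01,0.08],[0.16,0,0.08],[0.16,-0.01,0.07],[0.17,0,0.05],[0.17,-0.01,0.04],[0.17,0,0.03]]' --turn '[[0,-0.042,0],[0,-0.042,-0.001],[0,-0.042,0],[0,-0.042,-0.001],[0,-0.042,0],[0,-0.042,-0.001],[0,-0.042,0],[0,-0.042,-0.001]]' --jaw '[0.3,0.3,0.3,0.3,0.3,0.3,0.3,0.3]'

```text
time_s: 5.5
tcp_pos: [0.4733, -0.3417, 0.1591]
eef_rot: [-179.9, 29.1, -81.4]
contact_force: [-0.0, 0.3, 0.2]
gripper_width: 0.0579
```

```bash
python3 cap.py 4 wrist scene; python3 - <<'E'
from plan import *
from plant import r
st=r.get_state()
crop(load("scene4.npz"),260,420,150,300,5,"pics/s4.png")
b=np.load("box2.npy"); tau=.5
bar=np.array([-.1205,.0003,.100]); z=np.array([np.sin(tau),0,-np.cos(tau)])
plan(st,boxpt(b,bar-z*.008),toolR(b[2],tau),6,jaw=.3)
E
```

```text
{'time_s': np.float64(5.6), 'tcp_pos': array([ 0.4721, -0.3428,  0.1555]), 'eef_rot': array([179.7849,  29.267 , -81.7603]), 'joints': array([-31.7947,  29.8061,   6.682 , -21.8623, -87.0913,  45.1506]), 'contact_force': array([-1.445 ,  0.1449, -0.2148]), 'gripper_width': np.float64(0.0605)}
{"slide": [[-0.005, -0.001, 0.095], [-0.004, 0.0, 0.095], [-0.005, -0.001, 0.096], [-0.006, 0.0, 0.095], [-0.005, -0.001, 0.095], [-0.005, 0.0, 0.095]], "turn": [[0.0, 0.001, -0.001], [0.0, 0.001, -0.001], [0.0, 0.002, 0.0], [0.0, 0.001, -0.001], [0.0, 0.001, -0.001], [0.0, 0.001, -0.001]], "jaw": [0.3, 0.3, 0.3, 0.3, 0.3, 0.3]}
end [ 0.4678 -0.3128  0.107 ] [-179.98   28.67  -81.27]
```

View pics/wrist4.png

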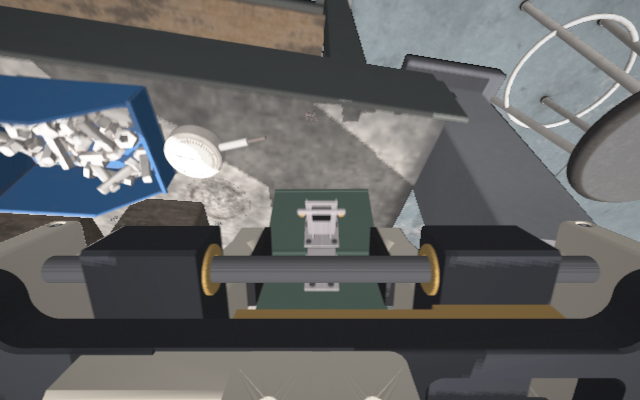

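View pics/s4.png

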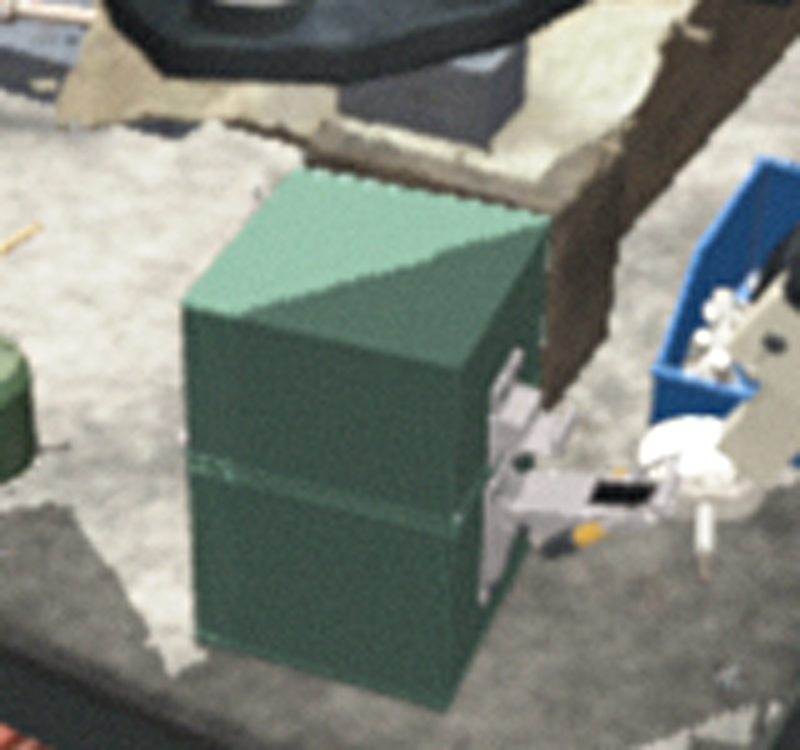

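Call:
apply_moves --slide '[[0,0,0.1],[-0.01,0,0.1],[0,0,0.1],[-0.01,0,0.1],[0,0,0.1],[-0.01,0,0.07],[0,0,0],[0,0,0]]' --turn '[[0,0,0],[0,0,0],[0,0,0],[0,0,0],[0,0,0],[0,0,0],[0,0,0],[0,0,0]]' --jaw '[0.3,0.3,0.3,0.3,0.3,0.3,0.3,0.3]'

```text
time_s: 6.4
tcp_pos: [0.4691, -0.3116, 0.1113]
eef_rot: [-179.9, 28.9, -81.4]
contact_force: [0.0, -0.1, 0.1]
gripper_width: 0.0616
```

```bash
python3 cap.py 5 wrist scene; python3 - <<'E'
from plan import *
from plant import r
st=r.get_state()
crop(load("scene5.npz"),340,440,160,270,6,"pics/s5.png")
crop(load("wrist5.npz"),200,440,140,320,3,"pics/w5.png")
b=np.load("box2.npy"); Rb=R.from_euler('z',b[2]).as_matrix()
print("box tcp",(Rb.T@(st["tcp_pos"]-[b[0],b[1],0])).round(4))
E
```

```text
{'time_s': np.float64(6.5), 'tcp_pos': array([ 0.4692, -0.3119,  0.1115]), 'eef_rot': array([-179.8602,   28.8413,  -81.4104]), 'joints': array([-29.6875,  29.9826,   0.9671, -22.6744, -80.4888,  45.9205]), 'contact_force': array([ 0.2198, -0.2856, -0.001 ]), 'gripper_width': np.float64(0.0612)}
box tcp [-0.1238 -0.0012  0.1115]
```

View pics/w5.png

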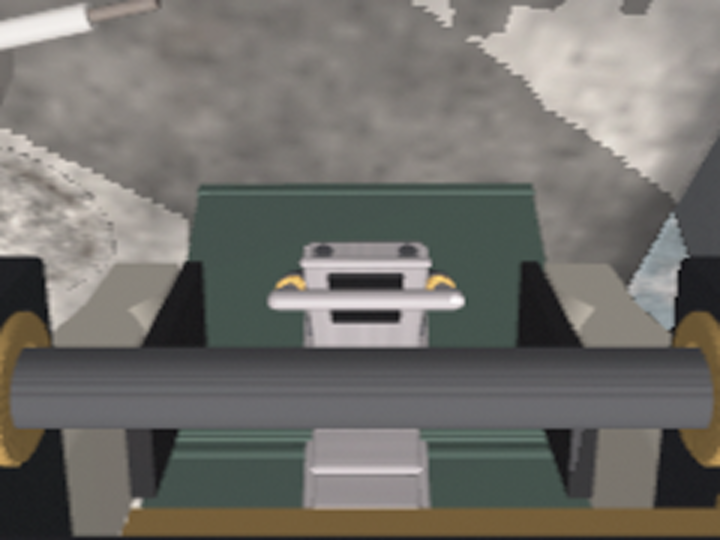

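View pics/s5.png

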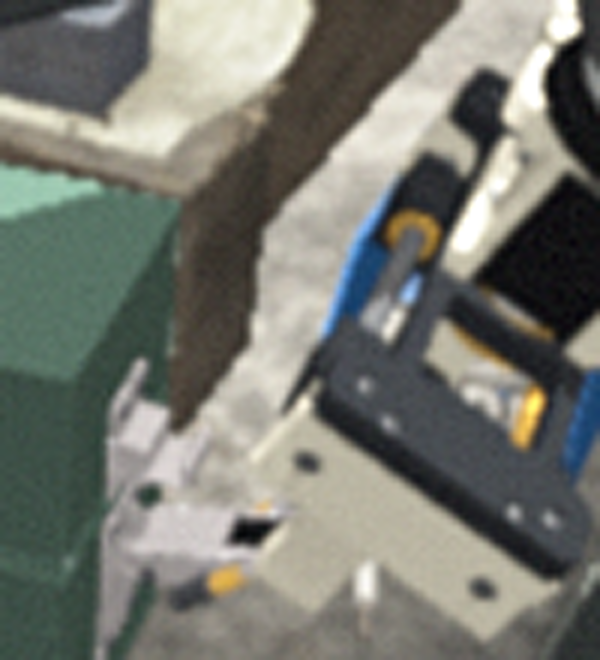

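```bash
python3 - <<'E'
from h import *
from plant import r
w=load("wrist5.npz"); st=r.get_state(); T=R.from_euler('xyz',st["eef_rot"],degrees=True)
for u,v in [(200+280/3,140+299/3),(200+366/3,140+297/3),(200+366/3,140+300/3),(200+455/3,140+299/3),(200+195/3,140+275/3),(200+527/3,140+275/3),(200+527/3,140+335/3)]:
    P=bp(w,u,v); print((T.inv().apply(P-st["tcp_pos"])*1000).round(1))
E
```

```text
[  3.6 -16.    8.9]
[ 2.9  0.4 11.2]
[3.  0.4 9.7]
[ 3.1 17.5  9.9]
[  9.9 -31.3   5.7]
[ 9.7 30.3  6. ]
[-0.8 30.2  2.4]
```

Call:
apply_moves --slide '[[0.025,0,0.04],[0,0,0],[0,0,0],[0,0,0],[0,0,0]]' --turn '[[0,0,0],[0,0,0],[0,0,0],[0,0,0],[0,0,0]]' --jaw '[0.3,0.7,0.7,0.7,0.7]' --newtons 12

```text
time_s: 7.0
tcp_pos: [0.4687, -0.312, 0.1065]
eef_rot: [-179.9, 28.9, -81.4]
contact_force: [-1.3, -0.9, 0.5]
gripper_width: 0.037
```

```bash
python3 cap.py 6 wrist; python3 - <<'E'
from plan import *
from plant import r
st=r.get_state(); w=load("wrist6.npz")
crop(w,200,440,140,320,3,"pics/w6.png")
b=np.load("box2.npy"); Rb=R.from_euler('z',b[2]).as_matrix()
print("box tcp",(Rb.T@(st["tcp_pos"]-[b[0],b[1],0])).round(4))
E
```

```text
{'time_s': np.float64(7.05), 'tcp_pos': array([ 0.4686, -0.312 ,  0.1065]), 'eef_rot': array([-179.9335,   28.8772,  -81.436 ]), 'joints': array([-29.7128,  30.2893,   0.737 , -22.6817, -80.0702,  46.1254]), 'contact_force': array([-2.4009, -1.9424,  0.1546]), 'gripper_width': np.float64(0.0366)}
box tcp [-0.1238 -0.0006  0.1065]
```

View pics/w6.png

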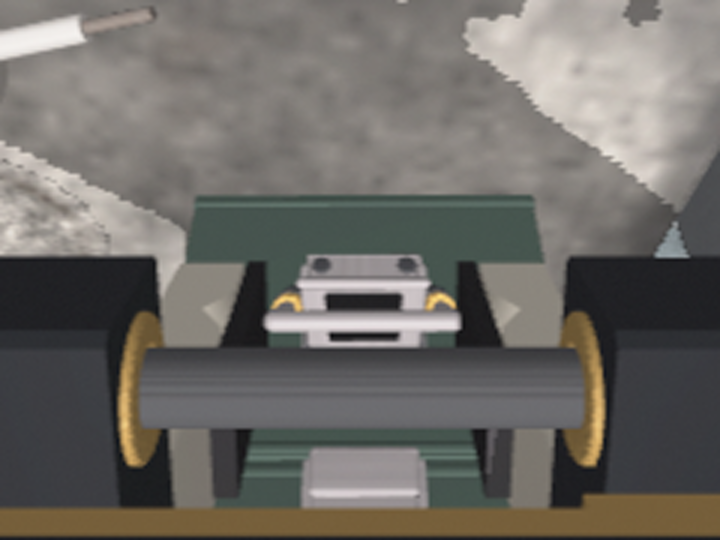

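```bash
cat > way.py <<'E'
from plan import *
from plant import r
import sys
def ways(pts):  # bar displacements in box mm, from the first point
    st=r.get_state(); b=np.load("box2.npy")
    T=R.from_euler('z',b[2]).inv()*R.from_euler('xyz',st["eef_rot"],degrees=True)
    for a,c in zip(pts[:-1],pts[1:]):
        d=np.array([c[0]-a[0],(c[2]-a[2]) if len(c)>2 else 0,c[1]-a[1]])
        print(c,(T.inv().apply(d)/100).round(3).tolist())
if __name__=="__main__": ways(eval(sys.argv[1]))
E
python3 way.py "[(-120,100),(-115,106),(-109,111),(-102,116),(-95,120),(-88,123),(-80,124),(-74,123),(-71,122),(-71,116),(-71,110)]"
```

```text
(-115, 106) [-0.073, 0.0, -0.028]
(-109, 111) [-0.077, 0.0, -0.015]
(-102, 116) [-0.085, 0.0, -0.01]
(-95, 120) [-0.081, 0.0, -0.001]
(-88, 123) [-0.076, 0.0, 0.008]
(-80, 124) [-0.075, 0.0, 0.03]
(-74, 123) [-0.048, 0.0, 0.038]
(-71, 122) [-0.021, 0.0, 0.023]
(-71, 116) [0.029, 0.0, 0.053]
(-71, 110) [0.029, 0.0, 0.053]
```

Call:
apply_moves --slide '[[-0.07,0,-0.03],[-0.08,0,-0.015],[-0.085,0,-0.01],[-0.08,0,0],[0,0,0]]' --turn '[[0,0,0],[0,0,0],[0,0,0],[0,0,0],[0,0,0]]' --jaw '[0.7,0.7,0.7,0.7,0.7]'

```text
time_s: 7.55
tcp_pos: [0.4649, -0.2861, 0.1273]
eef_rot: [-179.9, 28.9, -81.4]
contact_force: [-4.6, -0.7, -3.0]
gripper_width: 0.0365
```

```bash
python3 cap.py 7 wrist; cat > look.py <<'E'
import sys
from h import *
from plant import r
tag=sys.argv[1]; w=load(f"wrist{tag}.npz"); st=r.get_state()
crop(w,200,440,140,320,3,f"pics/w{tag}.png")
b=np.load("box2.npy"); Rb=R.from_euler('z',b[2]).as_matrix()
print("box tcp",(Rb.T@(st["tcp_pos"]-[b[0],b[1],0])*1000).round(1))
P=(cloud(w,200,440,140,320)-[b[0],b[1],0])@Rb*1000
np.save(f"P{tag}.npy",P)
E
python3 look.py 7
```

```text
{'time_s': np.float64(7.6), 'tcp_pos': array([ 0.4649, -0.2865,  0.127 ]), 'eef_rot': array([-179.8988,   28.8764,  -81.3768]), 'joints': array([-27.9915,  27.4605,  -0.9245, -23.2049, -80.5532,  44.3094]), 'contact_force': array([-4.2778, -0.3008, -2.0573]), 'gripper_width': np.float64(0.0367)}
box tcp [-98.   -0.8 127. ]
```

View pics/w7.png

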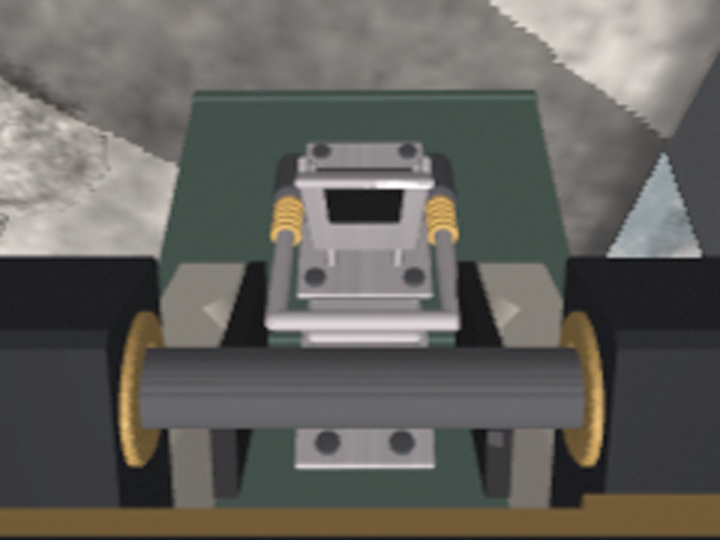

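Call:
apply_moves --slide '[[-0.075,0,0.01],[-0.075,0,0.03],[-0.05,0,0.035],[-0.015,0,0.02],[0,0,0]]' --turn '[[0,0,0],[0,0,0],[0,0,0],[0,0,0],[0,0,0]]' --jaw '[0.7,0.7,0.7,0.7,0.7]'

```text
time_s: 8.1
tcp_pos: [0.4615, -0.2636, 0.1286]
eef_rot: [-179.9, 28.9, -81.4]
contact_force: [-4.7, -1.9, -1.0]
gripper_width: 0.0367
```

```bash
python3 cap.py 8 wrist scene; python3 look.py 8; python3 - <<'E'
from h import *
crop(load("scene8.npz"),340,440,160,270,6,"pics/s8.png")
P=np.load("P8.npy")
for v in range(190,252,2): print(v,[P[v-140,u-200].round().astype(int).tolist() for u in (300,322,345)])
E
```

```text
{'time_s': np.float64(8.2), 'tcp_pos': array([ 0.4616, -0.2639,  0.1287]), 'eef_rot': array([-179.9185,   28.8934,  -81.4219]), 'joints': array([-26.4081,  25.9469,  -3.0405, -23.7967, -79.4571,  43.2228]), 'contact_force': array([-4.579 , -1.1575, -0.6053]), 'gripper_width': np.float64(0.0365)}
box tcp [-75.2  -0.9 128.7]
190 [[-91, -14, 96], [-96, -1, 101], [-82, 14, 87]]
192 [[-56, -17, 62], [-91, -1, 97], [-80, 14, 86]]
194 [[-57, -17, 64], [-85, -1, 94], [-81, 14, 89]]
196 [[-57, -17, 66], [-75, 0, 85], [-81, 14, 91]]
198 [[-57, -17, 69], [-70, 0, 82], [-80, 14, 91]]
200 [[-57, -17, 71], [-63, 0, 77], [-80, 14, 94]]
202 [[-57, -16, 73], [-57, 0, 73], [-78, 14, 93]]
204 [[-57, -16, 75], [-57, 0, 75], [-80, 14, 97]]
206 [[-58, -16, 78], [-57, 0, 77], [-77, 14, 96]]
208 [[-57, -16, 79], [-57, 0, 79], [-57, 16, 79]]
210 [[-57, -16, 81], [-57, 0, 81], [-57, 16, 80]]
212 [[-58, -16, 83], [-57, 0, 83], [-57, 16, 83]]
214 [[-57, -16, 85], [-81, -1, 106], [-57, 16, 85]]
216 [[-57, -16, 86], [-81, -1, 108], [-58, 15, 87]]
218 [[-55, -16, 86], [-81, -1, 109], [-55, 16, 86]]
220 [[-56, -16, 89], [-81, -1, 110], [-55, 16, 88]]
222 [[-55, -16, 90], [-81, -1, 112], [-56, 15, 91]]
224 [[-56, -15, 93], [-80, -1, 113], [-56, 15, 93]]
226 [[-54, -16, 93], [-80, -1, 114], [-55, 15, 94]]
228 [[-56, -15, 96], [-80, -1, 116], [-55, 15, 96]]
230 [[-57, -15, 99], [-68, -1, 107], [-56, 15, 98]]
232 [[-57, -15, 100], [-67, -1, 108], [-55, 15, 99]]
234 [[-57, -15, 102], [-67, -1, 110], [-55, 15, 100]]
236 [[-57, -15, 104], [-67, -1, 112], [-56, 15, 103]]
238 [[-57, -15, 106], [-67, -1, 113], [-54, 15, 103]]
240 [[-57, -15, 107], [-67, -1, 114], [-54, 15, 105]]
242 [[-57, -15, 109], [-67, -1, 116], [-55, 14, 107]]
244 [[-73, -13, 121], [-72, -1, 121], [-73, 12, 121]]
246 [[-73, -13, 123], [-71, -1, 122], [-72, 12, 122]]
248 [[-72, -13, 124], [-71, -1, 123], [-70, 13, 122]]
250 [[-57, -14, 114], [-61, -1, 118], [-56, 14, 114]]
```

View pics/w8.png

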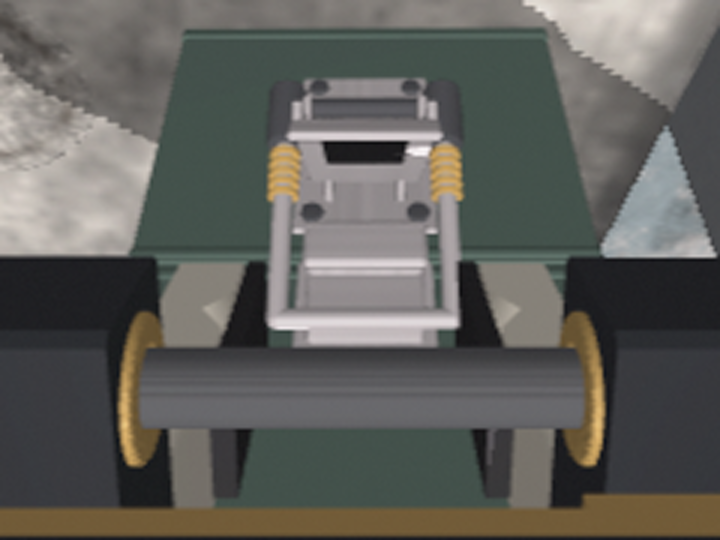

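View pics/s8.png

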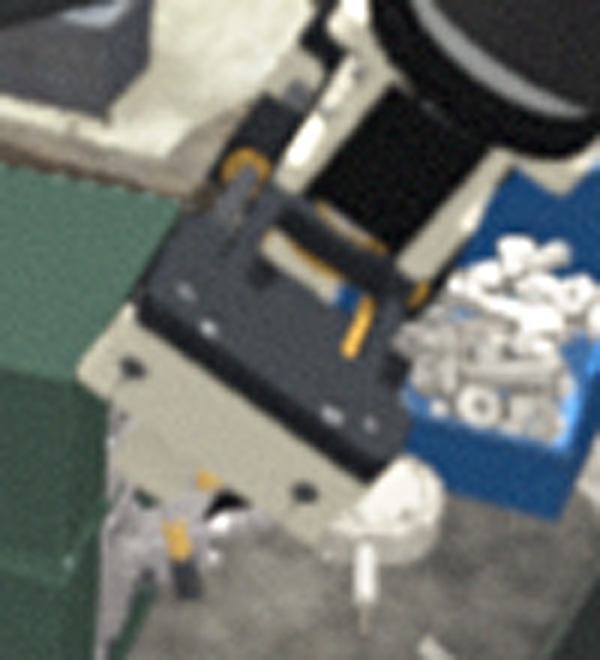

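Call:
apply_moves --slide '[[0.015,0,0.025],[0.02,0,0.025],[0.015,0,0.03],[0.015,0,0.025],[0,0,0]]' --turn '[[0,0,0],[0,0,0],[0,0,0],[0,0,0],[0,0,0]]' --jaw '[0.7,0.7,0.7,0.7,0.7]'

```text
time_s: 8.7
tcp_pos: [0.4617, -0.2646, 0.1168]
eef_rot: [-179.9, 28.9, -81.4]
contact_force: [-5.4, -0.5, 3.6]
gripper_width: 0.0366
```

```bash
python3 cap.py 9 wrist; python3 look.py 9; python3 - <<'E'
from h import *
P=np.load("P9.npy")
for v in range(150,256,2): print(v,[P[v-140,u-200].round().astype(int).tolist() for u in (294,322,345)])
E
```

```text
{'time_s': np.float64(8.75), 'tcp_pos': array([ 0.4617, -0.2646,  0.1168]), 'eef_rot': array([-179.9152,   28.9181,  -81.4128]), 'joints': array([-26.4784,  26.7313,  -3.5259, -23.8911, -78.3382,  43.8141]), 'contact_force': array([-6.3597, -0.1109,  3.4879]), 'gripper_width': np.float64(0.0366)}
box tcp [-75.8  -0.9 116.8]
150 [[-60, -25, 0], [-108, -1, 67], [-60, 20, 0]]
152 [[-58, -25, 0], [-107, -1, 67], [-59, 20, 1]]
154 [[-56, -25, 1], [-106, -1, 67], [-56, 20, 0]]
156 [[-53, -25, 0], [-105, -1, 68], [-54, 20, 0]]
158 [[-52, -25, 1], [-104, -1, 68], [-55, 20, 5]]
160 [[-56, -24, 9], [-103, -1, 70], [-56, 20, 9]]
162 [[-55, -24, 10], [-101, -1, 69], [-54, 20, 10]]
164 [[-54, -24, 12], [-100, -1, 70], [-55, 19, 13]]
166 [[-56, -24, 16], [-99, -1, 71], [-55, 19, 15]]
168 [[-55, -24, 18], [-98, -1, 70], [-55, 19, 19]]
170 [[-55, -24, 21], [-97, -1, 72], [-56, 19, 22]]
172 [[-85, -19, 60], [-94, -1, 70], [-85, 15, 60]]
174 [[-85, -19, 62], [-93, -1, 71], [-85, 15, 61]]
176 [[-85, -19, 63], [-92, -1, 72], [-85, 15, 63]]
178 [[-84, -19, 64], [-91, -1, 72], [-84, 15, 64]]
180 [[-84, -1
[... 1247 characters left out ...]
, 84]]
230 [[-75, -17, 100], [-57, -1, 86], [-57, 15, 86]]
232 [[-75, -17, 102], [-81, -1, 107], [-55, 15, 86]]
234 [[-74, -17, 102], [-81, -1, 108], [-55, 15, 88]]
236 [[-74, -17, 104], [-80, -1, 109], [-55, 15, 90]]
238 [[-74, -17, 105], [-81, -1, 111], [-56, 15, 92]]
240 [[-74, -17, 107], [-81, -1, 112], [-56, 14, 93]]
242 [[-73, -17, 108], [-82, -1, 114], [-54, 15, 94]]
244 [[-74, -17, 110], [-81, -1, 115], [-74, 12, 110]]
246 [[-74, -17, 111], [-80, -1, 115], [-73, 12, 111]]
248 [[-71, -17, 111], [-72, -1, 111], [-73, 12, 112]]
250 [[-55, -18, 100], [-67, -1, 109], [-57, 14, 102]]
252 [[-55, -18, 102], [-67, -1, 111], [-57, 14, 104]]
254 [[-54, -18, 103], [-67, -1, 112], [-57, 14, 105]]
```

View pics/w9.png

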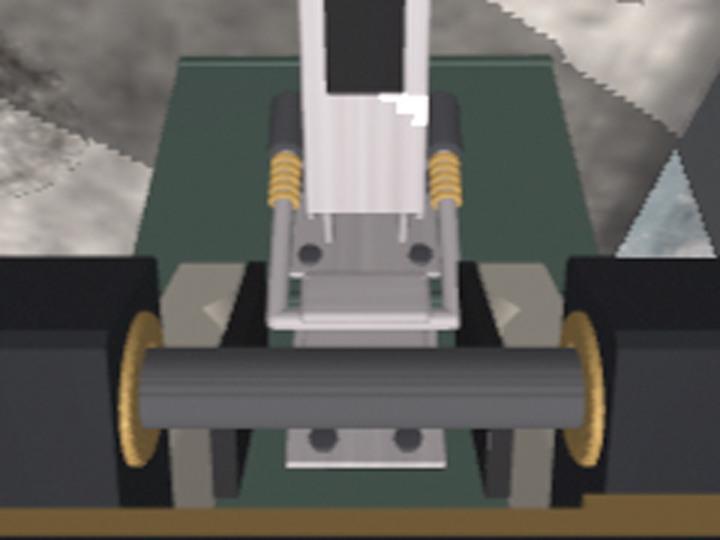

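```bash
python3 - <<'E'
from h import *
T5=(R.from_euler('xyz',[-179.8602,28.8413,-81.4104],degrees=True),np.array([.4692,-.3119,.1115]))
T3=(R.from_euler('xyz',[179.932,-.0365,-81.78],degrees=True),np.array([.4521,-.2302,.1821]))
s5=load("scene5.npz");s3=load("scene3.npz")
for n,c,T,o,k,pts in [("5",s5,T5,(340,160),6,[(265,470),(305,480),(440,590),(485,620),(545,580),(265,570),(305,595),(345,575),(300,520),(400,540),(330,390)]),("3",s3,T3,(260,150),5,[(290,200),(290,215),(400,240),(440,285),(480,290),(505,240),(440,260),(490,180),(300,160)])]:
    print(n,"tcp at",(proj(c,T[1])[0]-o)*k,(proj(c,T[1]+T[0].apply([0,0,.014]))[0]-o)*k)
    for u,v in pts:
        P=bp(c,o[0]+u/k,o[1]+v/k); print((u,v),(T[0].inv().apply(P-T[1])*1000).round())
E
```

```text
5 tcp at [336.03595657 481.0147529 ] [311.04513016 507.51922392]
(265, 470) [-34.  90. -57.]
(305, 480) [-24.  90. -62.]
(440, 590) [ 22.  89. -58.]
(485, 620) [ 36.  88. -58.]
(545, 580) [ 37.  95. -85.]
(265, 570) [-7. 47.  7.]
(305, 595) [ 7. 47.  5.]
(345, 575) [ 44. -92. 102.]
(300, 520) [-10.  49. -18.]
(400, 540) [  5.  88. -63.]
(330, 390) [-36.  96. -95.]
3 tcp at [467.27051879 248.38264369] [465.91095782 280.9337988 ]
(290, 200) [-31.  89. -61.]
(290, 215) [-31.  89. -56.]
(400, 240) [  6.  87. -54.]
(440, 285) [-4. 17.  7.]
(480, 290) [12. 19.  4.]
(505, 240) [ 39.  83. -60.]
(440, 260) [-4. 17. -4.]
(490, 180) [ 38.  96. -87.]
(300, 160) [-25.  94. -80.]
```

Call:
apply_moves --slide '[[0.005,0,0.01],[0,0,0],[0,0,0]]' --turn '[[0,0,0],[0,0,0],[0,0,0]]' --jaw '[0.7,0.7,0.7]'

```text
time_s: 9.05
tcp_pos: [0.4617, -0.2646, 0.1165]
eef_rot: [-179.9, 28.9, -81.4]
contact_force: [-6.1, -1.0, 9.9]
gripper_width: 0.0365
```

Call:
apply_moves --slide '[[0,0,-0.005],[0,0,0],[0,0,0],[0,0,0],[0,0,-0.1],[0,0,-0.2],[0,0,-0.3]]' --turn '[[0,0,0],[0,0,0],[0,0,0],[0,0,0],[0,0,0],[0,0,0],[0,0,0]]' --jaw '[0.4,0.4,0.4,0.4,0.4,0.4,0.4]'

```text
time_s: 9.75
tcp_pos: [0.4658, -0.2933, 0.1681]
eef_rot: [180.0, 29.0, -81.5]
contact_force: [0.3, -0.3, 0.5]
gripper_width: 0.0525
```

```bash
python3 cap.py 10 wrist scene; python3 look.py 10; python3 - <<'E'
from h import *
crop(load("scene10.npz"),340,440,160,270,6,"pics/s10.png")
P=np.load("P10.npy")
for v in range(140,256,3): print(v,[P[v-140,u-200].round().astype(int).tolist() for u in (298,322,345)])
E
```

```text
{'time_s': np.float64(9.85), 'tcp_pos': array([ 0.4679, -0.2965,  0.1717]), 'eef_rot': array([-179.6165,   28.5669,  -81.3106]), 'joints': array([-28.545 ,  25.4925,   2.339 , -22.7138, -85.1703,  42.7689]), 'contact_force': array([-0.091 , -0.1648, -0.3773]), 'gripper_width': np.float64(0.0525)}
box tcp [-108.3   -2.2  171.7]
140 [[-65, -25, 0], [-109, 0, 67], [-64, 25, 0]]
143 [[-61, -25, 0], [-107, 0, 67], [-61, 25, 1]]
146 [[-59, -25, 2], [-105, 0, 68], [-57, 25, 0]]
149 [[-54, -25, 0], [-103, 0, 69], [-52, 26, -1]]
152 [[-55, -25, 8], [-100, 0, 70], [-56, 25, 9]]
155 [[-55, -25, 13], [-98, 0, 71], [-55, 25, 13]]
158 [[-55, -24, 18], [-95, 0, 71], [-55, 24, 18]]
161 [[-83, -21, 59], [-93, 0, 72], [-83, 20, 59]]
164 [[-83, -20, 64], [-91, 0, 74], [-84, 20, 64]]
167 [[-83, -20, 67], [-88, 0, 73], [-82, 20, 66]]
170 [[-82, -20, 70], [-85, 0, 74], [-81, 20, 69]]
173 [[-80, -20, 72], [-84, 0, 76], [-80, 20, 71]]
176 [[-78, -20, 74], [-81, 0, 76], [-78, 20, 74]]
179 [[-79, -20, 79], [-78, 0, 77], [-80, 19, 80]]
182 [[-79, -20, 82], [-76, 0, 78], [-78, 19, 81]]
185 [[-78, -20, 84], [-73
[... 527 characters left out ...]
5, 19, 97]]
218 [[-55, -20, 100], [-67, 0, 110], [-54, 19, 100]]
221 [[-55, -20, 103], [-67, 0, 113], [-56, 19, 104]]
224 [[-55, -20, 107], [-67, 0, 117], [-55, 19, 107]]
227 [[-55, -20, 110], [-64, 0, 117], [-54, 19, 109]]
230 [[-55, -19, 113], [-61, 0, 118], [-55, 18, 113]]
233 [[-55, -19, 116], [-58, 0, 118], [-55, 18, 116]]
236 [[-56, -19, 120], [-57, 0, 120], [-56, 18, 120]]
239 [[-55, -19, 122], [-57, 0, 123], [-55, 18, 122]]
242 [[-55, -19, 124], [-56, 0, 125], [-54, 18, 124]]
245 [[-56, -19, 128], [-57, 0, 129], [-56, 17, 128]]
248 [[-55, -18, 130], [-58, 0, 132], [-55, 17, 130]]
251 [[-55, -18, 133], [-56, 0, 134], [-54, 17, 132]]
254 [[-55, -18, 136], [-55, 0, 136], [-54, 17, 135]]
```

View pics/w10.png

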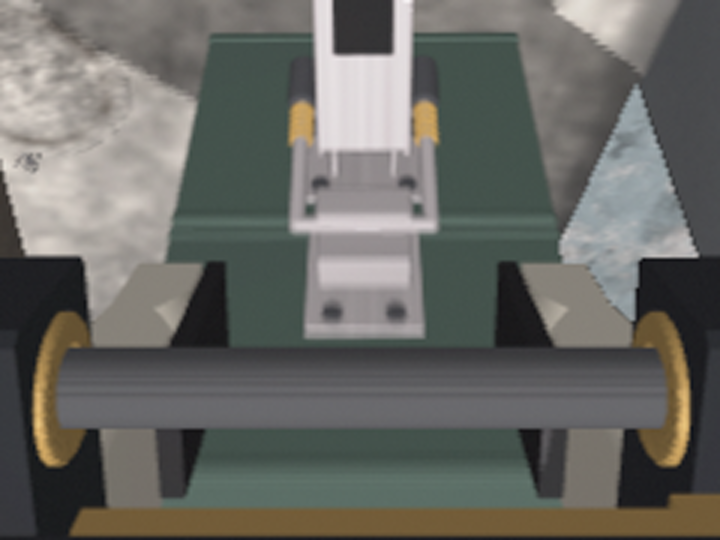

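View pics/s10.png

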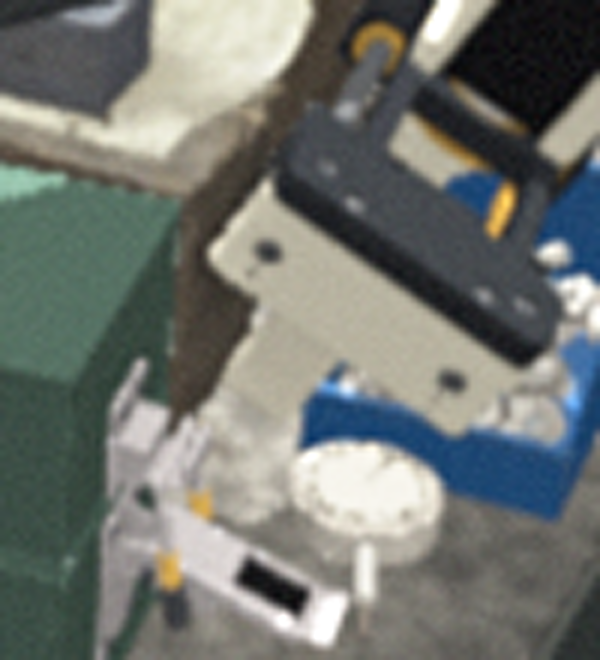

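```bash
python3 - <<'E'
from plan import *
from plant import r
b=np.load("box2.npy"); st=r.get_state(); tau=.5
z=np.array([np.sin(tau),0,-np.cos(tau)])
def tip(L,s=.042):
    d=np.array([-np.sin(L),0,-np.cos(L)]); n=np.array([-np.cos(L),0,np.sin(L)])
    return np.array([-.070,0,.07])+s*d+(.009+.0095*np.sin(abs(1.07-L)))*n
tcp=lambda L: tip(L)-.014*z
hover=tcp(1.25)-.02*z
plan(st,boxpt(b,hover),toolR(b[2],tau),6,jaw=1)
T=R.from_euler('z',b[2]).inv()*toolR(b[2],tau); p=hover
for L in [1.25,1.1,.95,.8,.65,.5,.4,.3,.2,.1]:
    q=tcp(L); print(L,(q*1000).round(1),boxpt(b,q).round(4),(T.inv().apply(q-p)*10).round(3).tolist()); p=q
E
```

```text
{"slide": [[0.091, 0.004, 0.093], [0.091, 0.005, 0.093], [0.091, 0.004, 0.092], [0.09, 0.004, 0.093], [0.091, 0.004, 0.093], [0.091, 0.003, 0.093]], "turn": [[-0.001, 0.0, 0.0], [-0.001, 0.0, 0.0], [0.0, 0.0, 0.0], [-0.001, -0.001, 0.0], [-0.001, 0.0, 0.0], [-0.001, 0.0, 0.0]], "jaw": [1, 1, 1, 1, 1, 1]}
end [ 0.4689 -0.3177  0.0967] [179.95  28.65 -81.31]
1.25 [-119.9    0.    79.2] [ 0.4674 -0.3083  0.0792] [0.0, 0.0, 0.2]
1.1 [-118.4    0.    71.5] [ 0.4672 -0.3068  0.0715] [0.023, 0.0, 0.075]
0.95 [-116.8    0.    66.1] [ 0.467  -0.3052  0.0661] [0.012, 0.0, 0.055]
0.8 [-114.9    0.    61.3] [ 0.4667 -0.3033  0.0613] [0.006, 0.0, 0.051]
0.65 [-112.4    0.    56.6] [ 0.4663 -0.3008  0.0566] [0.0, 0.0, 0.053]
0.5 [-109.2    0.    52.2] [ 0.4658 -0.2977  0.0522] [-0.006, 0.0, 0.054]
0.4 [-106.8    0.    49.4] [ 0.4655 -0.2953  0.0494] [-0.008, 0.0, 0.036]
0.3 [-104.     0.    46.8] [ 0.465  -0.2926  0.0468] [-0.012, 0.0, 0.036]
0.2 [-101.     0.    44.4] [ 0.4646 -0.2896  0.0444] [-0.015, 0.0, 0.036]
0.1 [-97.7   0.   42.2] [ 0.4641 -0.2863  0.0422] [-0.019, 0.0, 0.035]
```

Call:
apply_moves --slide '[[0.09,0,0.07],[0.09,0.01,0.07],[0.09,0,0.07],[0.09,0.01,0.1],[0.09,0,0.1],[0.09,0,0.1],[0,0,0],[0,0,0]]' --turn '[[0,0,0],[0,0,0],[0,0,0],[0,0,0],[0,0,0],[0,0,0],[0,0,0],[0,0,0]]' --jaw '[1,1,1,1,1,1,1,1]'

```text
time_s: 10.65
tcp_pos: [0.4675, -0.3161, 0.0968]
eef_rot: [-180.0, 28.9, -81.5]
contact_force: [-0.3, -0.6, -0.4]
gripper_width: 0.0007
```

```bash
python3 cap.py 11 wrist; python3 look.py 11
```

```text
{'time_s': np.float64(10.7), 'tcp_pos': array([ 0.4679, -0.3163,  0.0975]), 'eef_rot': array([-179.8876,   28.8653,  -81.4163]), 'joints': array([-30.0652,  31.0119,   0.6298, -22.6331, -79.3883,  46.7571]), 'contact_force': array([-0.4078,  0.2749,  0.5873]), 'gripper_width': np.float64(0.0005)}
box tcp [-127.9    0.8   97.5]
```

View pics/w11.png

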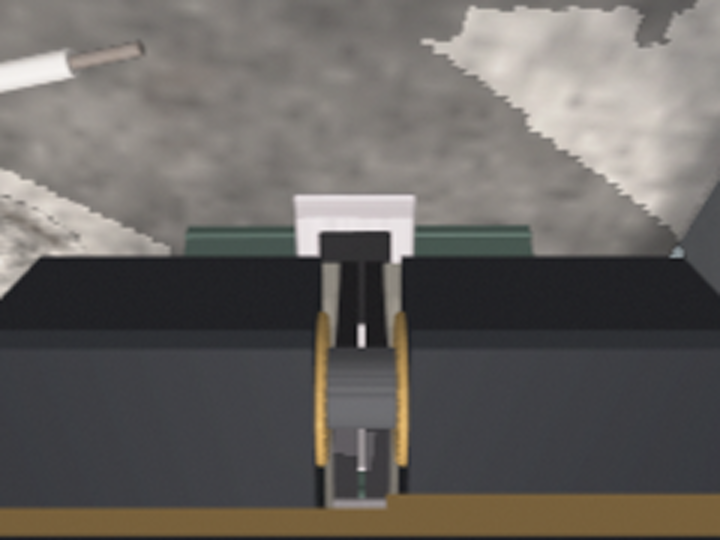

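Call:
apply_moves --slide '[[0.01,0,0.1],[0,0,0.1],[0.02,0,0.07],[0.01,0,0.055],[0.005,0,0.05],[0,0,0.05]]' --turn '[[0,0,0],[0,0,0],[0,0,0],[0,0,0],[0,0,0],[0,0,0]]' --jaw '[1,1,1,1,1,1]'

```text
time_s: 11.3
tcp_pos: [0.4653, -0.2997, 0.0577]
eef_rot: [-179.9, 28.9, -81.4]
contact_force: [0.1, -0.5, 3.5]
gripper_width: 0.0005
```

```bash
python3 cap.py 12 scene wrist; python3 look.py 12;  python3 - <<'E'
from h import *
crop(load("scene12.npz"),340,440,160,270,6,"pics/s12.png")
E
```

```text
{'time_s': np.float64(11.4), 'tcp_pos': array([ 0.4652, -0.2994,  0.0574]), 'eef_rot': array([-179.9194,   28.8988,  -81.444 ]), 'joints': array([-29.0173,  32.5906,  -2.6064, -23.4583, -74.6499,  47.8367]), 'contact_force': array([-0.3419, -0.0587,  0.6677]), 'gripper_width': np.float64(0.0006)}
box tcp [-110.8    0.9   57.4]
```

View pics/s12.png

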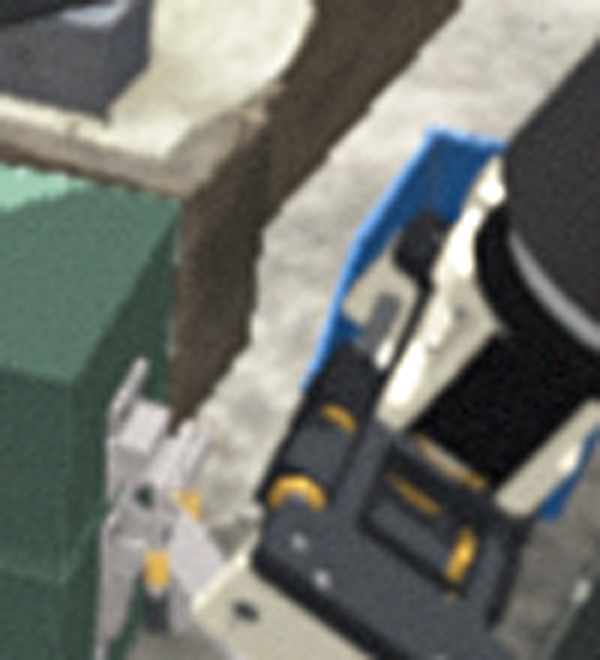

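View pics/wrist12.png

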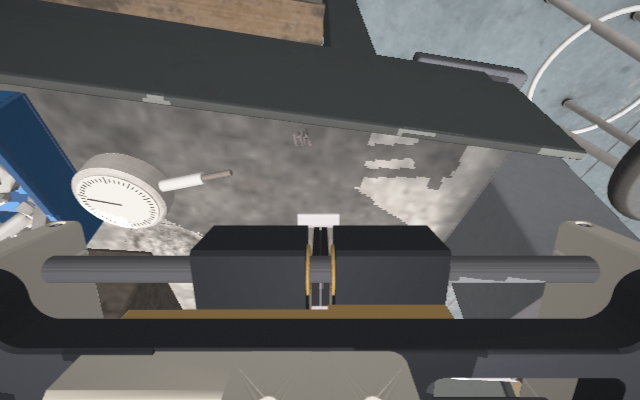

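Call:
apply_moves --slide '[[-0.01,0,0.05],[-0.01,0,0.04],[-0.01,0,0.035],[-0.015,0,0.035],[-0.015,0,0.03],[0,0,0]]' --turn '[[0,0,0],[0,0,0],[0,0,0],[0,0,0],[0,0,0],[0,0,0]]' --jaw '[1,1,1,1,1,1]'

```text
time_s: 12.0
tcp_pos: [0.4629, -0.2848, 0.0438]
eef_rot: [-179.9, 28.9, -81.4]
contact_force: [0.2, 0.1, 0.1]
gripper_width: 0.0003
```

```bash
python3 cap.py 13 scene; python3 - <<'E'
from h import *
from plant import r
st=r.get_state();b=np.load("box2.npy"); Rb=R.from_euler('z',b[2]).as_matrix()
print("box tcp",(Rb.T@(st["tcp_pos"]-[b[0],b[1],0])*1000).round(1))
crop(load("scene13.npz"),340,440,160,280,6,"pics/s13.png")
E
```

```text
{'time_s': np.float64(12.05), 'tcp_pos': array([ 0.463 , -0.2851,  0.044 ]), 'eef_rot': array([-179.9194,   28.9065,  -81.4304]), 'joints': array([-28.0734,  32.7072,  -4.4611, -24.0443, -72.5488,  47.9494]), 'contact_force': array([ 0.208 , -0.6949,  0.1329]), 'gripper_width': np.float64(0.0003)}
box tcp [-96.3   0.9  44. ]
```

View pics/s13.png

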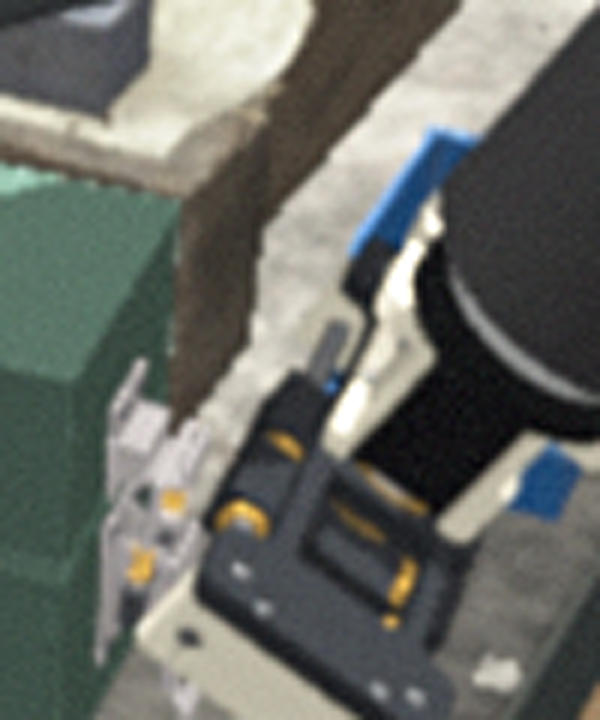

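Call:
apply_moves --slide '[[0.02,0,-0.2],[0.05,0,-0.35],[0,0,-0.4],[0,0,-0.4],[0,0,-0.2],[0,0,0],[0,0,0]]' --turn '[[0,0,0],[0,0,0],[0,0,0],[0,0,0],[0,0,0],[0,0,0],[0,0,0]]' --jaw '[1,1,1,1,1,1,1]'

```text
time_s: 12.75
tcp_pos: [0.4748, -0.3654, 0.1764]
eef_rot: [-179.9, 28.9, -81.4]
contact_force: [0.0, -0.0, -1.2]
gripper_width: 0.0003
```

```bash
python3 cap.py 14 scene wrist top; python3 - <<'E'
from h import *
s=load("scene14.npz");crop(s,330,440,170,290,5,"pics/s14.png")
t=load("top14.npz");crop(t,220,430,120,250,3.8,"pics/t14.png")
crop(load("wrist14.npz"),200,440,120,300,3,"pics/w14.png")
b=np.load("box2.npy"); Rb=R.from_euler('z',b[2]).as_matrix()
P=(cloud(load("wrist14.npz"),200,440,120,300)-[b[0],b[1],0])@Rb*1000
for v in range(130,256,4): print(v,[P[v-120,u-200].round().astype(int).tolist() for u in (300,322,345)])
E
```

```text
{'time_s': np.float64(12.9), 'tcp_pos': array([ 0.4745, -0.3647,  0.1754]), 'eef_rot': array([-179.9819,   28.9793,  -81.4583]), 'joints': array([-33.0635,  30.1787,  10.024 , -21.2528, -90.0208,  45.4163]), 'contact_force': array([-0.8807,  0.4297, -0.9581]), 'gripper_width': np.float64(0.0005)}
130 [[-145, -21, 1], [-144, 3, 0], [-145, 27, 1]]
134 [[-140, -21, 1], [-140, 3, 1], [-140, 27, 1]]
138 [[-135, -21, 0], [-135, 3, 1], [-135, 27, 0]]
142 [[-130, -21, 1], [-130, 3, 1], [-130, 28, 1]]
146 [[-124, -22, 1], [-124, 3, 0], [-124, 28, 1]]
150 [[-119, -22, 0], [-119, 3, 0], [-119, 28, 1]]
154 [[-113, -22, 0], [-113, 3, 0], [-113, 29, 0]]
158 [[-108, -23, 0], [-108, 3, 0], [-107, 29, 0]]
162 [[-102, -23, 1], [-102, 3, 1], [-102, 29, 0]]
166 [[-97, -23, 1], [-97, 3, 1], [-96, 30, 1]]
170 [[-90, -23, 1], [-90, 3, 1], [-311, 1, 267]]
174 [[-84, -24, 1], [-83, 3, -1], [-84, 30, 1]]
178 [[-78, -24, 1], [-77, 3, 0], [-77, 31, 0]]
182 [[-71, -24, 1], [-85, 3, 16], [-71, 31, 0]]
186 [[-65, -25, 1], [-82, 3, 19], [-64, 31, 0]]
190 [[-57, -25, 0], [-83, 3, 28], [-58, 32, 1]]
194 [[-55, -25, 5], [-82, 3, 33], [-55, 32, 6]]
198 [[-55, -25, 13], [-82, 2, 39], [-56, 31, 13]]
202 [[-55, -24, 19], [-82, 2, 45], [-54, 31, 19]]
206 [[-55, -24, 26], [-80, 2, 50], [-55, 30, 26]]
210 [[-56, -24, 33], [-80, 2, 56], [-55, 30, 33]]
214 [[-55, -23, 39], [-79, 2, 61], [-55, 30, 39]]
218 [[-56, -23, 46], [-80, 2, 67], [-55, 29, 46]]
222 [[-55, -23, 51], [-79, 2, 72], [-54, 29, 51]]
226 [[-239, -5, 208], [-72, 2, 71], [-240, 9, 209]]
230 [[-241, -5, 211], [-181, 2, 163], [-241, 9, 211]]
234 [[-243, -5, 214], [-184, 2, 169], [-242, 8, 214]]
238 [[-243, -5, 216], [-187, 2, 174], [-244, 8, 217]]
242 [[-246, -5, 219], [-189, 2, 178], [-246, 8, 219]]
246 [[-246, -4, 220], [-192, 2, 182], [-246, 8, 220]]
250 [[-247, -4, 223], [-193, 2, 185], [-247, 8, 223]]
254 [[-247, -4, 224], [-196, 2, 190], [-248, 7, 224]]
```

View pics/s14.png

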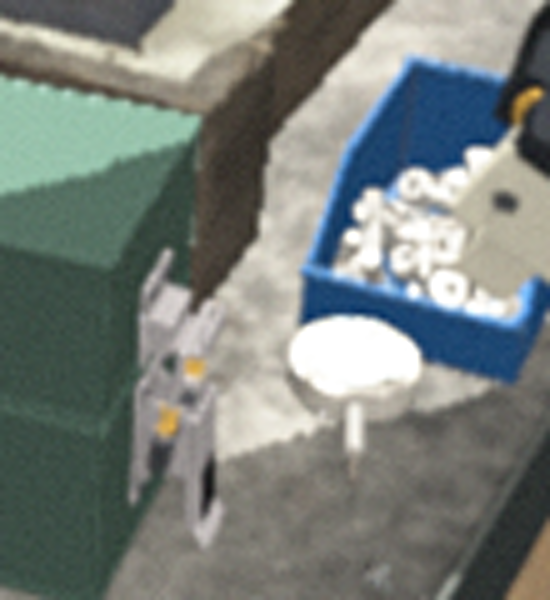

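View pics/w14.png

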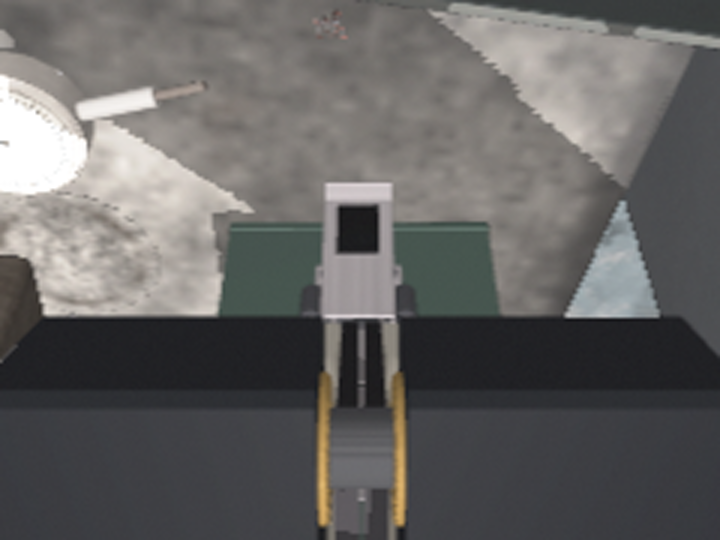

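View pics/t14.png

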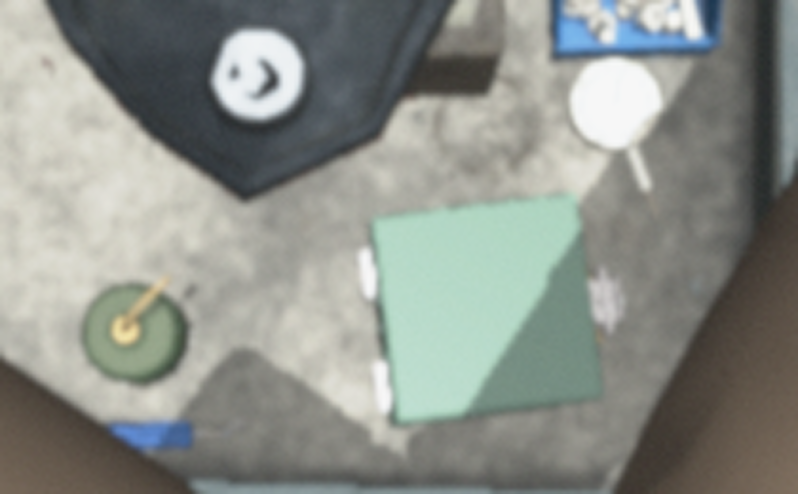

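```bash
python3 - <<'E'
from h import *
b=np.load("box2.npy"); Rb=R.from_euler('z',b[2]).as_matrix()
P=(cloud(load("wrist14.npz"),200,440,120,300)-[b[0],b[1],0])@Rb*1000
Q=P.reshape(-1,3)
def sel(y0,y1,z0,z1,x0=-90,x1=-70): return Q[(Q[:,1]>y0)&(Q[:,1]<y1)&(Q[:,2]>z0)&(Q[:,2]<z1)&(Q[:,0]>x0)&(Q[:,0]<x1)]
for nm,a in [("edges",np.vstack([sel(-11,-8.5,20,68),sel(10.5,13,20,68)])),("pad",sel(-4,7,26,44)),("mid above",sel(-8,10,48,68))]:
    c=np.polyfit(a[:,2],a[:,0],1); print(nm,len(a),c,"x at 28",np.polyval(c,28),"y",a[:,1].min(),a[:,1].max())
f=Q[(np.abs(Q[:,0]+55)<3)&(Q[:,2]>8)&(Q[:,2]<50)&(np.abs(Q[:,1]-3)>25)]; c=np.polyfit(f[:,2],f[:,0],1); print("front",len(f),c)
E
```

```text
edges 135 [ 6.62051806e-02 -8.36441084e+01] x at 28 -81.79036330714194 y -10.95348387697139 12.485132691553115
pad 117 [ 6.97212496e-02 -8.47082233e+01] x at 28 -82.75602832020242 y -3.162965651569959 6.966874462369357
mid above 248 [ 7.71030867e-02 -8.42453015e+01] x at 28 -82.08641503681707 y -7.364611927835197 9.968353692651736
front 1241 [ 1.67643492e-03 -5.49336743e+01]
```

The lever face measures about 0.07 rad off parallel, too close to the 0.08 limit, so I'll press it again to make sure it's on its stop.

```bash
python3 - <<'E'
from plan import *
from plant import r
b=np.load("box2.npy"); st=r.get_state(); tau=.54
z=np.array([np.sin(tau),0,-np.cos(tau)]); p=np.array([np.cos(tau),0,np.sin(tau)])
tcp=lambda c: np.array(c)-.0095*p-.014*z
plan(st,boxpt(b,tcp([-.092,0,.036])),toolR(b[2],tau),6,jaw=1)
T=R.from_euler('z',b[2]).inv()*toolR(b[2],tau)
print("to -86,29",T.inv().apply([.006,0,-.007])*10,"inward 1mm",T.inv().apply([.001,0,0])*10, tcp([-.086,0,.029]))
E
```

```text
{"slide": [[0.006, -0.002, 0.249], [0.007, -0.002, 0.249], [0.008, -0.003, 0.249], [0.01, -0.002, 0.248], [0.011, -0.003, 0.249], [0.013, -0.002, 0.249]], "turn": [[0.0, -0.004, 0.0], [0.0, -0.004, -0.001], [-0.001, -0.003, 0.0], [0.0, -0.004, 0.0], [0.0, -0.004, 0.0], [0.0, -0.004, -0.001]], "jaw": [1, 1, 1, 1, 1, 1]}
end [ 0.4655 -0.2959  0.0431] [-179.97   30.96  -81.26]
to -86,29 [-0.015473    0.          0.09088777] inward 1mm [-0.00857709  0.          0.00514136] [-0.10134614  0.          0.03612363]
```

Call:
apply_moves --slide '[[0.006,0,0.25],[0.007,0,0.25],[0.008,-0.01,0.25],[0.01,0,0.25],[0.011,0,0.25],[0.013,0,0.24],[0,0,0]]' --turn '[[0,-0.004,0],[0,-0.004,0],[0,-0.004,0],[0,-0.004,0],[0,-0.004,0],[0,-0.004,0],[0,0,0]]' --jaw '[1,1,1,1,1,1,1]'

```text
time_s: 13.6
tcp_pos: [0.4638, -0.2942, 0.0412]
eef_rot: [179.8, 31.3, -81.6]
contact_force: [-1.3, -0.9, -0.6]
gripper_width: 0.0003
```

Call:
apply_moves --slide '[[-0.008,0,0.045],[-0.008,0,0.045],[-0.017,0,0.01],[-0.017,0,0.01],[0,0,0]]' --turn '[[0,0,0],[0,0,0],[0,0,0],[0,0,0],[0,0,0]]' --jaw '[1,1,1,1,1]'

```text
time_s: 14.1
tcp_pos: [0.4647, -0.2873, 0.0382]
eef_rot: [-179.8, 30.9, -81.4]
contact_force: [0.7, -0.4, 0.7]
gripper_width: 0.0002
```

```bash
cat > tb.py <<'E'
from h import *
from plant import r
st=r.get_state();b=np.load("box2.npy"); Rb=R.from_euler('z',b[2]).as_matrix()
T=R.from_matrix(Rb).inv()*R.from_euler('xyz',st["eef_rot"],degrees=True)
p=(Rb.T@(st["tcp_pos"]-[b[0],b[1],0])*1000)
print("box tcp",p.round(1),"corner",(p+T.apply([-9.5,0,14])).round(1),"F box",(Rb.T@st["contact_force"]).round(1),st["time_s"])
E
python3 tb.py
```

```text
box tcp [-98.7  -0.4  38.2] corner [-83.4  -0.5  31.1] F box [-0.5 -0.6  0.7] 14.1
```

Call:
apply_moves --slide '[[-0.009,0,0.005],[-0.009,0,0.005],[0,0,0]]' --turn '[[0,0,0],[0,0,0],[0,0,0]]' --jaw '[1,1,1]'

```text
time_s: 14.4
tcp_pos: [0.4642, -0.2852, 0.0377]
eef_rot: [-179.9, 30.9, -81.4]
contact_force: [0.5, 0.2, 0.1]
gripper_width: 0.0004
```

```bash
python3 tb.py
```

```text
box tcp [-96.6  -0.3  37.7] corner [-81.2  -0.3  30.6] F box [ 0.1 -0.6  0.1] 14.4
```

Call:
apply_moves --slide '[[-0.009,0,0.005],[0,0,0]]' --turn '[[0,0,0],[0,0,0]]' --jaw '[1,1]'

```text
time_s: 14.6
tcp_pos: [0.464, -0.2841, 0.0376]
eef_rot: [-179.9, 30.9, -81.4]
contact_force: [0.3, -1.1, 0.7]
gripper_width: 0.0004
```

```bash
python3 tb.py
```

```text
box tcp [-95.5  -0.2  37.6] corner [-80.2  -0.3  30.5] F box [-1.1 -0.2  0.7] 14.6
```

Call:
apply_moves --slide '[[-0.009,0,0.005],[0,0,0]]' --turn '[[0,0,0],[0,0,0]]' --jaw '[1,1]'

```text
time_s: 14.8
tcp_pos: [0.4638, -0.2831, 0.0377]
eef_rot: [-179.9, 30.9, -81.4]
contact_force: [-0.3, 0.4, 0.8]
gripper_width: 0.0001
```

```bash
python3 tb.py
```

```text
box tcp [-94.4  -0.3  37.7] corner [-79.1  -0.3  30.5] F box [0.5 0.2 0.8] 14.8
```

Call:
apply_moves --slide '[[-0.009,0,0.005],[0,0,0]]' --turn '[[0,0,0],[0,0,0]]' --jaw '[1,1]'

```text
time_s: 15.0
tcp_pos: [0.4637, -0.2822, 0.0377]
eef_rot: [-179.9, 30.9, -81.4]
contact_force: [0.4, -1.4, -1.1]
gripper_width: 0.0006
```

```bash
python3 tb.py
```

```text
box tcp [-93.6  -0.2  37.7] corner [-78.3  -0.3  30.5] F box [-1.4 -0.2 -1.1] 15.0
```

Call:
apply_moves --slide '[[-0.009,0,0.005],[-0.009,0,0.005],[0,0,0]]' --turn '[[0,0,0],[0,0,0],[0,0,0]]' --jaw '[1,1,1]'

```text
time_s: 15.3
tcp_pos: [0.4637, -0.2816, 0.0378]
eef_rot: [-179.9, 30.8, -81.4]
contact_force: [0.2, -6.1, -2.5]
gripper_width: 0.0006
```

```bash
python3 tb.py; python3 cap.py 15 scene; python3 - <<'E'
from h import *
crop(load("scene15.npz"),340,440,160,280,6,"pics/s15.png")
E
```

```text
box tcp [-93.   -0.4  37.8] corner [-77.6  -0.4  30.6] F box [-6.1  0.7 -2.5] 15.3
{'time_s': np.float64(15.35), 'tcp_pos': array([ 0.4637, -0.2816,  0.0378]), 'eef_rot': array([-179.8517,   30.7786,  -81.4073]), 'joints': array([-28.6595,  33.966 ,  -3.5705, -25.2046, -73.7721,  48.9571]), 'contact_force': array([-0.524 , -6.1762, -2.7729]), 'gripper_width': np.float64(0.0003)}
```

View pics/s15.png

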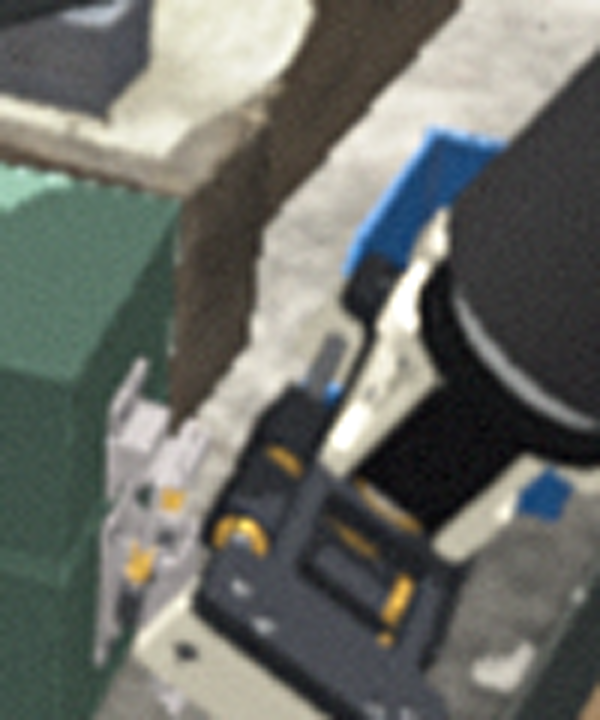

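Call:
apply_moves --slide '[[-0.009,0,0.005],[0,0,0],[0.05,0,-0.06],[0.03,0,-0.2],[0,0,-0.35],[0,0,-0.4],[0,0,-0.4],[0,0,0]]' --turn '[[0,0,0],[0,0,0],[0,0,0],[0,0,0],[0,0,0],[0,0,0],[0,0,0],[0,0,0]]' --jaw '[1,1,1,1,1,1,1,1]'

```text
time_s: 16.15
tcp_pos: [0.4763, -0.3612, 0.1595]
eef_rot: [-179.6, 30.6, -81.3]
contact_force: [-0.5, -0.2, -0.5]
gripper_width: 0.0001
```

```bash
python3 cap.py 16 wrist scene; python3 - <<'E'
from h import *
crop(load("scene16.npz"),330,440,170,290,5,"pics/s16.png")
b=np.load("box2.npy"); Rb=R.from_euler('z',b[2]).as_matrix()
for k in ("14","16"):
    Q=((cloud(load(f"wrist{k}.npz"),200,440,120,300)-[b[0],b[1],0])@Rb*1000).reshape(-1,3)
    def sel(y0,y1,z0,z1,x0=-90,x1=-70): return Q[(Q[:,1]>y0)&(Q[:,1]<y1)&(Q[:,2]>z0)&(Q[:,2]<z1)&(Q[:,0]>x0)&(Q[:,0]<x1)]
    for nm,a in [("edges",np.vstack([sel(-11,-8.5,20,68),sel(10.5,13,20,68)])),("pad",sel(-4,7,26,44)),("mid above",sel(-8,10,48,68))]:
        if len(a)>5: c=np.polyfit(a[:,2],a[:,0],1); print(k,nm,len(a),c,"x at 28",np.polyval(c,28))
E
```

```text
{'time_s': np.float64(16.25), 'tcp_pos': array([ 0.475 , -0.3578,  0.1554]), 'eef_rot': array([-179.7889,   30.9296,  -81.4138]), 'joints': array([-33.4119,  31.6923,   9.5511, -22.6095, -89.5827,  46.4995]), 'contact_force': array([-0.5733,  0.7659, -1.2144]), 'gripper_width': np.float64(0.0004)}
14 edges 135 [ 6.62051806e-02 -8.36441084e+01] x at 28 -81.79036330714194
14 pad 117 [ 6.97212496e-02 -8.47082233e+01] x at 28 -82.75602832020242
14 mid above 248 [ 7.71030867e-02 -8.42453015e+01] x at 28 -82.08641503681707
16 edges 142 [-5.26368464e-03 -7.86434934e+01] x at 28 -78.79087654371942
16 pad 134 [ 5.51048984e-03 -7.99605486e+01] x at 28 -79.8062548432119
16 mid above 267 [ 5.86173722e-03 -7.92224720e+01] x at 28 -79.05834338776096
```

View pics/s16.png

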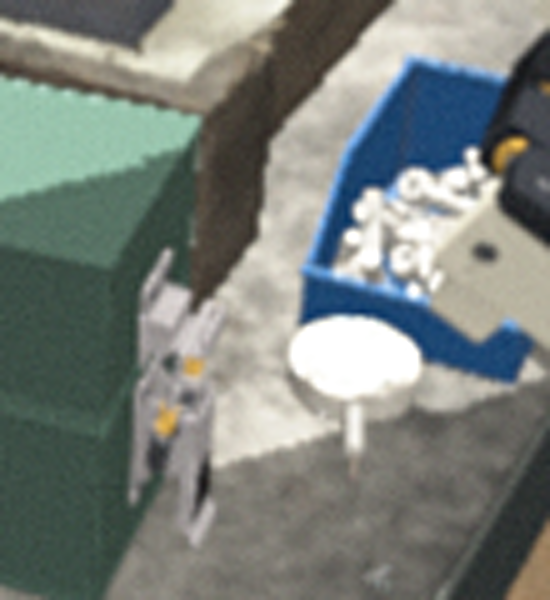

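```bash
python3 - <<'E'
from plan import *
from plant import r
b=np.load("box2.npy"); plan(r.get_state(),[.466,-.285,.195],toolR(b[2],.5),5,jaw=1)
E
```

```text
{"slide": [[-0.166, -0.004, 0.007], [-0.167, -0.004, 0.007], [-0.167, -0.004, 0.004], [-0.166, -0.004, 0.004], [-0.167, -0.004, 0.002]], "turn": [[-0.001, 0.005, 0.0], [0.0, 0.006, 0.0], [-0.001, 0.005, -0.001], [0.0, 0.005, 0.0], [-0.001, 0.006, 0.0]], "jaw": [1, 1, 1, 1, 1]}
end [ 0.466 -0.285  0.195] [-180.     28.61  -81.32]
```

Call:
apply_moves --slide '[[-0.16,0,-0.02],[-0.17,0,0],[-0.17,-0.01,0],[-0.17,0,0],[-0.17,0,0],[0,0,0]]' --turn '[[0,0.005,0],[0,0.005,0],[0,0.005,0],[0,0.005,0],[0,0.005,0],[0,0,0]]' --jaw '[1,1,1,1,1,1]'

```text
time_s: 16.85
tcp_pos: [0.4654, -0.2844, 0.2011]
eef_rot: [-179.7, 28.7, -81.2]
contact_force: [-0.3, -0.4, 0.4]
gripper_width: 0.0007
```

```bash
python3 cap.py 17 wrist top; python3 - <<'E'
from h import *
w=load("wrist17.npz"); crop(w,220,420,80,260,4,"pics/w17.png")
b=np.load("box2.npy"); Rb=R.from_euler('z',b[2]).as_matrix()
P=(cloud(w,220,420,80,260)-[b[0],b[1],0])@Rb*1000
for v in range(120,240,2):
    print(v,[P[v-80,u-220].round().astype(int).tolist() for u in (305,320,335)])
t0=load("top0.npz");t=load("top17.npz")
d=cv2.absdiff(t0["pixels"],t["pixels"]); crop(t,220,430,100,250,3.6,"pics/t17.png")
E
```

```text
{'time_s': np.float64(16.95), 'tcp_pos': array([ 0.4652, -0.2858,  0.1994]), 'eef_rot': array([-179.8094,   28.7297,  -81.32  ]), 'joints': array([-27.8447,  23.486 ,   3.0213, -22.8661, -87.6465,  41.1155]), 'contact_force': array([0.0889, 0.1492, 0.3492]), 'gripper_width': np.float64(0.0005)}
120 [[-62, -20, 1], [-80, -3, 32], [-79, 12, 30]]
122 [[-59, -20, 0], [-80, -3, 36], [-79, 12, 34]]
124 [[-57, -20, 0], [-80, -3, 40], [-79, 12, 38]]
126 [[-54, -20, 0], [-80, -3, 43], [-79, 12, 41]]
128 [[-55, -20, 6], [-79, -3, 46], [-79, 11, 45]]
130 [[-55, -20, 9], [-79, -3, 49], [-80, 11, 50]]
132 [[-55, -20, 14], [-79, -3, 52], [-79, 11, 53]]
134 [[-55, -20, 18], [-79, -3, 55], [-78, 11, 55]]
136 [[-55, -20, 22], [-80, -3, 60], [-78, 11, 58]]
138 [[-55, -19, 27], [-79, -3, 63], [-79, 11, 63]]
140 [[-54, -19, 28], [-79, -3, 66], [-79, 11, 66]]
142 [[-69, -18, 54], [-80, -3, 70], [-78, 11, 68]]
144 [[-70, -17, 59], [-79, -3, 73], [-79, 11, 72]]
146 [[-70, -17, 63], [-78, -3, 74], [-79, 11, 75]]
148 [[-71, -17, 67], [-66, -3, 60], [-78, 10, 77]]
150 [[-70, -17, 69], [-72, -3, 71], [-75, 11,
[... 1638 characters left out ...]
33]]
214 [[-55, -15, 136], [-54, -3, 135], [-55, 9, 136]]
216 [[-55, -15, 138], [-55, -3, 138], [-54, 9, 137]]
218 [[-55, -15, 140], [-56, -3, 141], [-55, 9, 140]]
220 [[-55, -15, 142], [-55, -3, 143], [-56, 9, 143]]
222 [[-55, -15, 144], [-55, -3, 144], [-55, 9, 144]]
224 [[-55, -14, 146], [-54, -3, 146], [-54, 9, 145]]
226 [[-158, -7, 233], [-54, -3, 148], [-158, 3, 233]]
228 [[-160, -7, 236], [-55, -3, 150], [-160, 2, 236]]
230 [[-160, -7, 236], [-55, -3, 152], [-160, 2, 237]]
232 [[-160, -7, 238], [-55, -3, 154], [-161, 2, 238]]
234 [[-161, -7, 239], [-56, -3, 157], [-161, 2, 239]]
236 [[-162, -7, 241], [-54, -3, 157], [-164, 2, 242]]
238 [[-163, -6, 242], [-56, -3, 161], [-163, 2, 242]]
```

View pics/w17.png

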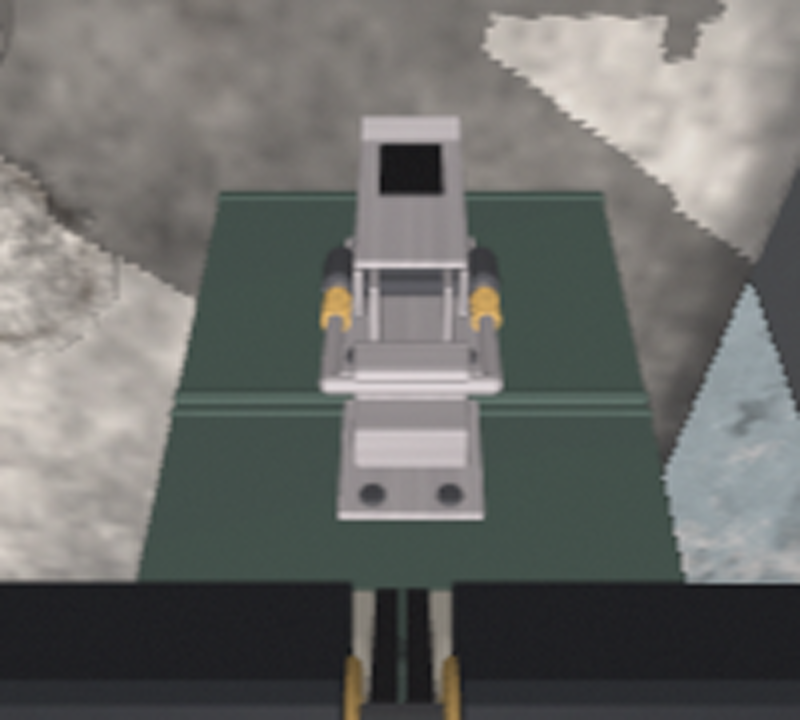

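View pics/t17.png

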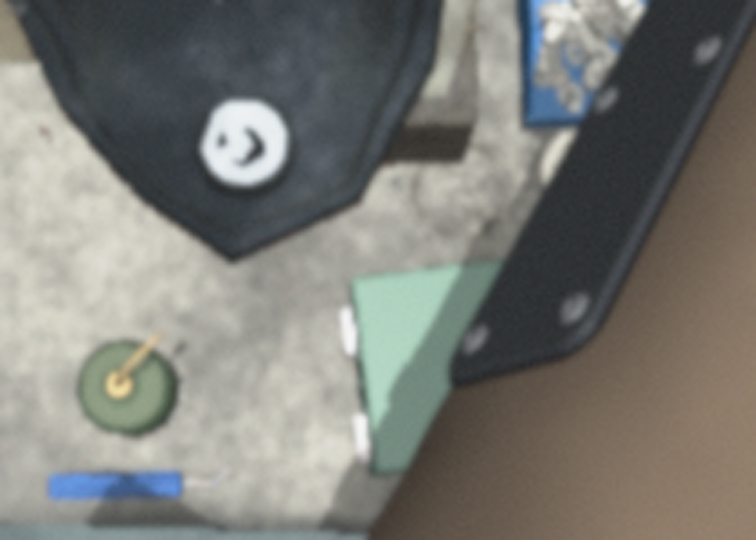

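```bash
python3 -c "
from plant import r
print(r.close_job())"
```

```text
the job is handed in; nothing more can be done
None
```

I shut the disc box lid, hooked the wire loop into the keeper, and pressed the lever flat. I handed the job in about 17 s into the 59 s allowed, and the hand-in gives no verdict.

- **Lid:** shut. I pushed it down until it stopped. The fingertips stood at 168 mm with about 14 N of push, which is the box's shut height.
- **Loop:** hooked. In the last wrist picture the cross wire's centre is about 1 mm from the seat, behind the lip. Its height is close to the 109 mm of the seat.
- **Lever:** flat. After the first press it had only come to about 0.07 rad, close to the 0.08 limit. I pressed it again until it hit a hard stop at about 6 N. The face then measured within 0.01 rad of flat.
- **Oil can, dial gauge and deburring tool:** they looked unmoved in the later pictures, though I did not measure them again. The arm partly hid the dial gauge in the final top picture.
- **Robot:** clear of everything at hand-in, with a contact force of about 0.

The scene camera disagreed with the wrist camera by about 2–3 mm sideways. I used the wrist camera, whose readings of the box and keeper matched the given sizes to within about 1 mm.

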